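# Clear the hanger-plate mould and burnish its seam

## Robot

A 7-joint arm with a two-finger parallel gripper is mounted at the origin on the work surface. World frame = base frame: x ahead of the robot, y to its left, z up, the work surface at z = 0. Lengths are in m, angles in degrees, forces in N, time in s.
With the tool pointing down it reaches from about 0.35 to 0.9 m from the base axis. Payload 19.9 kg.
Tool frame: the origin (TCP) lies between the finger pads; the fingertips stand 22 mm ahead of it and the grasp point (between the pads) lies 3 mm ahead of it (ctrl.nose_length is the distance from the TCP to the fingertips, in m); z points along the fingers, y is the line along which they close (so a half turn about z gives the same grasp; the last joint's range is limited). The gripper opens to 85 mm and grips with 20 to 120 N. Pads are 22 mm wide; open, the fingers measure 114 mm over their backs; the gripper's body (76 mm by 85 mm) begins 54 mm behind the grasp point. The pads swing forward as they close: fully open they stand 13 mm farther back than shut.
Start: joints at [-72.794, 23.915, -0.59, 92.452, 0.269, 63.638, -3.037], TCP at [0.209, 0.589, 0.253] pointing down, gripper open.
Joint ranges: [-161.28, 161.28], [-22.2, 115.67], [-73.04, 71.86], [3.21, 147.25], [-68.34, 248.33], [10.77, 114.83], [-161.83, 161.83]. Speed limits (degrees/s): [108.29, 108.29, 136.94, 136.94, 172.46, 172.46, 172.46].

## Interface

Orientations are given as [roll, pitch, yaw] about the fixed x, y, z axes, in that order (R = Rz(yaw) Ry(pitch) Rx(roll)).
In Python, from cell import ctrl gives the robot as it stands.
- The arm moves only by the shell command python3 -m creep 'ROWS' [FORCE]. ROWS is JSON, one flat list of numbers, 5 for each row, row after row: the shift along the tool's x, y, z normalised to -1 to 1, where 1 is 0.08 m, then the turn about the tool's z normalised to -1 to 1, where 1 is 2 pi rad, then the opening, from -1 (shut) to 1 (fully open). A call has 1 to 8 rows; each row is the pose to reach, as a shift and turn from the pose commanded when the call began, along the tool's axes at that moment, turning the shorter way round; what a row does not reach only later rows make up. A row lasts 1/8 s, in which the tool goes at most 62.5 mm and 10.7 degrees, less where a joint would pass 70% of its speed; a pose out of reach is approached as far as the arm can. A call with a number of a shift or a turn outside -1 to 1 is refused whole. A call with a gripper value outside its range is refused whole. The fingers move at their own pace and stop on an object; FORCE is the grip in N (left out, the last holds). Time passes only in rows, so rows that repeat a pose let the fingers close. It gives the time, the measured TCP pose, the force, the opening and the grip force at its end, in the units of the state.
- ctrl.observe(): the state, without advancing time (a new reading comes with each control period).
- ctrl.capture(name): name is "side" or "top" or "wrist"; returns the picture (420x560x3 uint8, blue, green, red); there is no depth.
- ctrl.get_calibration(name): a dict with "vertical_fov" (degrees; the focal length in pixels is half the picture's height over the tangent of half this angle, whatever the lens; pixels are square), "cx", "cy" (the principal point, pixels), "R" (3x3) and "t" (3): a world point X has camera coordinates R X + t; the wrist camera has in their place "tool_from_camera" (4x4, takes a point from camera to tool coordinates, whose origin is the TCP and whose axes are the flange's). Camera axes: x right, y down, z forward; pixel columns grow to the right and rows downward; lengths in m; the calibration is good to about 2 mm. The wrist camera is an equidistant fisheye: a pixel r from the principal point sees the ray r / f radians off the axis. A picture is of the moment at which its call begins: read the wrist's pose just before it. get_calibration takes no time and is no camera call.
- ctrl.sign_off(): hands the job in; it is judged then, once.
The state is a dict: "clock": time; "joint_positions": joint angles; "qvel": joint speeds; "tau": joint torques, N m; "tcp_pos": TCP position; "ee_rot": TCP orientation; "force": force on the tool from outside, world axes, zero at the start; "torque": the same for the moment, N m; "opening": opening from 0.0 (shut) to 1.0 (fully open); "grasp_force": force on a finger pad.
Only numpy, scipy, OpenCV 4.12 (cv2) and the standard library are available. Lean on these libraries where they do the work, as an engineer would, in place of code of your own. Each camera call takes 0.05 s, during which the arm holds its last target. There are 200 camera calls.

## Task

Make the soapstone mould ready for the next pour: first lift every pewter plate out of it and hang each by its eye on a dark peg of its own on the sloping rack, right down on the panel. Then take the bone burnisher and draw its nib slowly (2 to 4 cm per second) along the floor of the mould's dark seam channel, keeping between the lips, all the way from the red-dot end to the other end. Finally hang the burnisher by its eye on the red peg, let go of everything, and leave the other things on the bench where they are.

Things in the scene. Friction and masses are not known exactly. Their poses are not given: they have to be found in the camera images.
- mould: Grey soapstone mould, fixed on the bench, 174 (x) by 226 (y) by 32 mm high. Origin: centre of its underside. x points from its front (seam side, nearest the robot) to its rear, z up. Three open cavities, 102 (x) by 58 (y) by 12 mm deep, floor at z = 20 mm, centred at x = +26 mm and y = -76, 0, +76 mm; each holds a plate or is empty.
- seam0 (a point): Start of the seam, at its left (+y) end by a flat red dot; on the floor of the channel, on its centre line. The seam is a dark channel along the front of the mould's top, its floor level with the top face (z = 32 mm), between two stone lips 4 mm high, 5 mm thick, 17 mm apart inside. It runs straight to seam2, slants to seam5, runs straight to seam7. Axes as the mould's.
- seam1 (a point): Point on the centre line of the seam channel, on its floor, number 2 of 8 from the red-dot end. Axes as the mould's.
- seam2 (a point): Point on the centre line of the seam channel, on its floor, number 3 of 8 from the red-dot end. The first bend. Axes as the mould's.
- seam3 (a point): Point on the centre line of the seam channel, on its floor, number 4 of 8 from the red-dot end. Axes as the mould's.
- seam4 (a point): Point on the centre line of the seam channel, on its floor, number 5 of 8 from the red-dot end. Axes as the mould's.
- seam5 (a point): Point on the centre line of the seam channel, on its floor, number 6 of 8 from the red-dot end. The second bend. Axes as the mould's.
- seam6 (a point): Point on the centre line of the seam channel, on its floor, number 7 of 8 from the red-dot end. Axes as the mould's.
- seam7 (a point): Point on the centre line of the seam channel, on its floor, number 8 of 8 from the red-dot end. The far (-y) end. Axes as the mould's.
- plate0: Pewter plate or absent: 96 (x) by 52 (y) by 8 mm, 0.18 kg. Origin: centre of its round 24 mm eye, at half thickness; the plate runs from x = +16 to -80 mm. An upright stub, 26 (x) by 12 (y) mm, stands at x = -32 mm, from the plate's top (z = +4 mm) to z = +40 mm: the place to grip, across its 12 mm. Lies in a cavity, z up, eye (+x) to the mould's rear.
- plate1: Pewter plate or absent: 96 (x) by 52 (y) by 8 mm, 0.18 kg. Origin: centre of its round 24 mm eye, at half thickness; the plate runs from x = +16 to -80 mm. An upright stub, 26 (x) by 12 (y) mm, stands at x = -32 mm, from the plate's top (z = +4 mm) to z = +40 mm: the place to grip, across its 12 mm. Lies in a cavity, z up, eye (+x) to the mould's rear.
- plate2: Pewter plate or absent: 96 (x) by 52 (y) by 8 mm, 0.18 kg. Origin: centre of its round 24 mm eye, at half thickness; the plate runs from x = +16 to -80 mm. An upright stub, 26 (x) by 12 (y) mm, stands at x = -32 mm, from the plate's top (z = +4 mm) to z = +40 mm: the place to grip, across its 12 mm. Lies in a cavity, z up, eye (+x) to the mould's rear.
- burnisher: Flat straight bone tool, 172 mm long, 12 mm thick, 0.09 kg, lying on the bench at the left; both faces alike. Origin: centre of the round 24 mm eye through its head, at half thickness. x points along it to the head end. Head 40 mm square (x = -20 to +20); shaft 20 mm wide to x = -124 mm, brown bands at x = -46 and -86, grip between them across the shaft; then a neck and the nib.
- nib (a point): The tip of the burnisher's round nib (8 mm thick), on its axis, at half thickness, 152 mm from the eye's centre (at x = -152 mm of the burnisher).
- peg0 (a point): Red peg, right-most (-y). This point is on its axis, 4 mm above the panel's face, about where an eye's centre lies when hung. The rack is fixed: a flat plywood panel 312 mm wide, 200 mm along the slope, leaning back 40 degrees from level. Axes of all peg points: x level, from the low front edge to the high rear edge; z vertical; y along the row to the left.
- peg1 (a point): First dark peg, 100 mm from the red one; point as for peg0. All four pegs are 10 mm thick, stand square to the panel (so they lean 40 degrees from vertical towards the front, -x), stick out 39 mm, and stand in a row 28 mm below the panel's upper edge along the slope.
- peg2 (a point): Middle dark peg, 76 mm from peg1; point as for peg0.
- peg3 (a point): Left-most (+y) dark peg, 76 mm from peg2; point as for peg0.
- bowl: Carved soapstone bowl, 120 mm across, 50 mm high; bystander. Origin: centre of the underside.
- template: Pale cedar pit template, a flat board 90 by 220 by 10 mm with eight holes; bystander. Origin: centre of the underside.
- wedge: Galvanised steel splitting wedge, 150 mm long, 30 mm high; bystander. Origin: centre of the underside.
- mallet: Wooden mallet 240 mm long, lying; bystander.
- brush: Hand brush 170 mm long, lying in front of the mould; bystander.
- oilcan: Brass can, 56 mm across, 100 mm high, standing between mould and rack, farther out; bystander. Origin: centre of the underside.
Mind the look-alikes: they are no part of the job. What is shaped like the plate2 but green or orange is not meant.

How it is judged:
By the outcome, as a careful person would: the job done as asked, in the order asked, and still so for the second after the job is handed in, with the robot touching nothing.
Of plate0, plate1, plate2 only 2 to 3 are there at a start; the rules pass over those that are not, and their reading is None.
At some moment in a run one of burnisher may be knocked a few centimetres aside while the robot is not near it.
Once in a run the grip may slacken for a moment while it holds something.
It also fails if it takes over 210 s, if anything falls off the work surface, if the arm or the gripper's body presses on something with over 40 N, if the wrist force passes 120 N, or if a joint passes its speed limit or range.

## Working session

There is one attempt and no reset: what is moved stays moved. The work goes in short steps, Python scripts to look and compute and a shell command to move; the robot and the scene stay as the last step left them, time stands still between calls to the robot, and variables do not carry over. Pictures are saved under pics/ and viewed, at most 14 in all, crops included, and the job is handed in when it is done.

```bash
mkdir -p pics; ls
python3 - <<'E'
from cell import ctrl
import cv2
print(ctrl.observe())
for n in("side","top","wrist"):
    c=ctrl.get_calibration(n);print(n,c)
    cv2.imwrite(f"pics/{n}0.png",ctrl.capture(n))
E
```

```text
pics
{'clock': 0.0, 'joint_positions': array([-72.79249079,  23.94737689,  -0.58960592,  92.48523905,
         0.26843773,  63.6371488 ,  -3.03643319]), 'qvel': array([ 0.0125755 ,  0.02679511,  0.07173747,  0.06636021, -0.06018354,
        0.01319056, -0.02420905]), 'tau': array([ 1.45087404e-03, -8.64427400e+01,  6.79729600e-01, -4.34900093e+01,
        1.91777106e-02,  7.37148657e-03, -2.21359852e-05]), 'tcp_pos': array([0.20941193, 0.58854017, 0.25266961]), 'ee_rot': array([-1.79931761e+02,  4.68277905e-03,  1.60414403e+02]), 'force': array([ 0.07148123,  0.01962738, -0.47279422]), 'torque': array([ 0.03094352, -0.02521246,  0.036     ]), 'grasp_force': 0.0, 'opening': 0.9975435308004079}
side {'vertical_fov': 43.41351647329358, 'cx': 275.34618803501604, 'cy': 205.91187962619946, 'R': array([[-0.99486385, -0.10103822,  0.00609877],
       [-0.06630779,  0.60499968, -0.79345993],
       [ 0.07648003, -0.789789  , -0.60859194]]), 't': array([0.54225228, 0.08506983, 1.70795342])}
top {'vertical_fov': 57.2933098409265, 'cx': 284.21090096125994, 'cy': 209.72412161094402, 'R': array([[ 0.01645085, -0.9997045 , -0.0178965 ],
       [-0.99583526, -0.01477663, -0.08996551],
       [ 0.08967447,  0.01930197, -0.99578407]]), 't': array([0.03974945, 0.53732575, 1.02042024])}
wrist {'vertical_fov': 65.70646984690485, 'cx': 279.72921580291995, 'cy': 210.57669584783838, 'tool_from_camera': array([[-2.36842318e-04, -9.45813315e-01, -3.24710820e-01,
         8.28985618e-02],
       [ 9.99999818e-01, -4.04086893e-04,  4.47624410e-04,
        -1.72702180e-04],
       [-5.54580513e-04, -3.24710655e-01,  9.45813239e-01,
        -1.19755773e-01],
       [ 0.00000000e+00,  0.00000000e+00,  0.00000000e+00,
         1.00000000e+00]])}
```

View pics/top0.png

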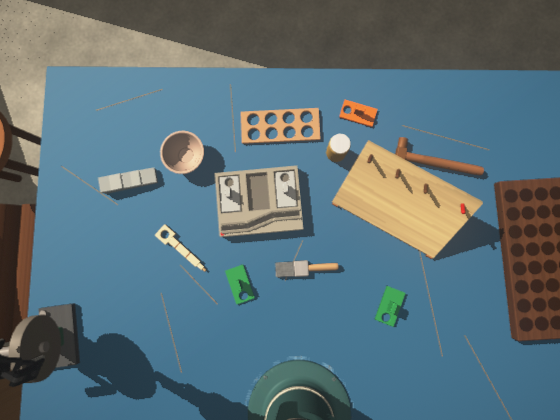

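View pics/side0.png

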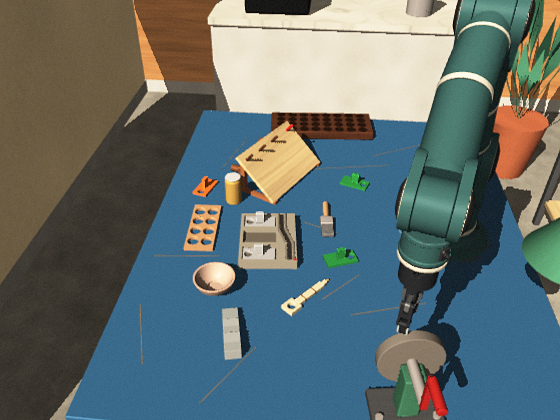

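```bash
cat > h.py <<'E'
from cell import ctrl
import numpy as np, cv2, json
from scipy.spatial.transform import Rotation as Ro
def pose():
    s=ctrl.observe(); return s['tcp_pos'],Ro.from_euler('xyz',s['ee_rot'],degrees=True).as_matrix()
def snap(n,f):
    p,R=pose() ; im=ctrl.capture(n); cv2.imwrite(f'pics/{f}.png',im)
    json.dump([p.tolist(),R.tolist()],open(f'pics/{f}.json','w')); return im
def ray(n,uv,f=None):
    """origin, unit dir in world"""
    c=ctrl.get_calibration(n); F=210/np.tan(np.radians(c['vertical_fov']/2))
    d=np.array([(uv[0]-c['cx'])/F,(uv[1]-c['cy'])/F])
    if n!='wrist':
        v=c['R'].T@np.r_[d,1]; return -c['R'].T@c['t'],v/np.linalg.norm(v)
    p,R=map(np.array,json.load(open(f'pics/{f}.json'))); r=np.linalg.norm(d)
    v=np.r_[d/max(r,1e-9)*np.sin(r),np.cos(r)]; T=c['tool_from_camera']
    return p+R@T[:3,3],R@T[:3,:3]@v
def atz(n,uv,z,f=None):
    o,d=ray(n,uv,f); return o+d*(z-o[2])/d[2]
def tri(*rs):
    """least-squares meeting point of rays and rms miss"""
    A=b=0
    for o,d in rs: P=np.eye(3)-np.outer(d,d); A=A+P; b=b+P@o
    x=np.linalg.solve(A,b); return x,max(np.linalg.norm((np.eye(3)-np.outer(d,d))@(x-o)) for o,d in rs)
def proj(X,f):
    c=ctrl.get_calibration('wrist');F=210/np.tan(np.radians(c['vertical_fov']/2))
    p,R=map(np.array,json.load(open(f'pics/{f}.json')));T=c['tool_from_camera']
    q=T[:3,:3].T@(R.T@(X-p)-T[:3,3]);th=np.arctan2(np.hypot(q[0],q[1]),q[2]);k=q[:2]/np.hypot(q[0],q[1])
    return np.array([c['cx'],c['cy']])+F*th*k
def go(xyz,yaw=None,say=1):
    """normalised shift/turn from here to xyz (world), yaw deg of tool (mod 180 nearest)"""
    p,R=pose(); d=R.T@(np.array(xyz)-p)/.08
    t=0
    if yaw is not None:
        y=ctrl.observe()['ee_rot'][2]; dy=(yaw-y+90)%180-90; t=-dy/360   # tool z down
    if say: print('shift',d.round(4),'turn',round(t,4),'calls',np.ceil(abs(d).max()))
    return d,t
E
python3 - <<'E'
from h import *
for k,uv,z in [('mouldc',(259,202),.032),('pl L',(230,195),.05),('pl R',(286,190),.05),('burn eye',(166,234),.006),('burn nib',(206,270),.004),('peg0',(463,208),.14),('peg1',(426,189),.14),('peg2',(398,174),.14),('peg3',(370,158),.14),('panel bl',(334,201),.0),('panel br',(433,256),.0),('brush',(305,268),.02),('oil',(339,138),.1)]:
    print(k,atz('top',uv,z).round(3))
import cv2
a=cv2.imread('pics/top0.png')[130:290,140:500]; cv2.imwrite('pics/c0.png',cv2.resize(a,None,fx=2.2,fy=2.2,interpolation=3))
print(go((.45,.05,.3),0))
E
```

```text
mouldc [0.556 0.117 0.032]
pl L [0.572 0.193 0.05 ]
pl R [0.587 0.044 0.05 ]
burn eye [0.466 0.374 0.006]
burn nib [0.369 0.26  0.004]
peg0 [ 0.537 -0.383  0.14 ]
peg1 [ 0.582 -0.295  0.14 ]
peg2 [ 0.617 -0.229  0.14 ]
peg3 [ 0.656 -0.161  0.14 ]
panel bl [ 0.565 -0.089  0.   ]
panel br [ 0.418 -0.36   0.   ]
brush [ 0.38 -0.01  0.02]
oil [ 0.716 -0.09   0.1  ]
shift [-5.0898 -5.3358 -0.5845] turn -0.0544 calls 6.0
(array([-5.08981616, -5.33579669, -0.58450954]), np.float64(-0.05439508008271608))
```

View pics/wrist0.png

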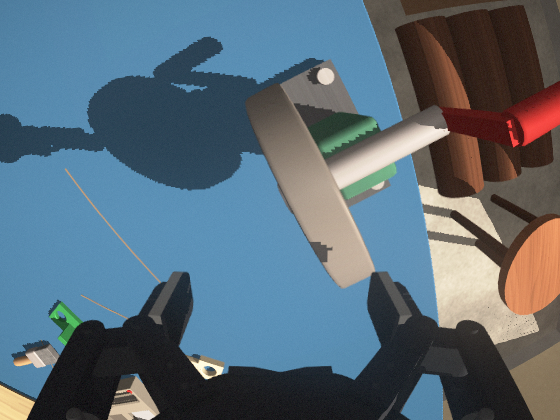

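```bash
python3 -c "
from h import *
go((.52,.1,.36),180)"
```

```text
shift [-5.7048 -4.4544 -1.3353] turn -0.0544 calls 6.0
```

```bash
python3 -m creep '[-0.95,-0.742,-0.5,0,1,-0.95,-0.742,-0.5,0,1,-0.95,-0.742,-0.5,0,1]'
python3 -m creep '[-0.95,-0.742,-0.5,0,1,-0.95,-0.742,-0.5,0,1]'
python3 -m creep '[-0.95,-0.742,-0.335,0,1,-0.95,-0.742,-0.335,0,1]'
python3 -m creep '[-0.95,-0.742,0,0,1,-0.95,-0.742,0,0,1]'
python3 -m creep '[-0.95,-0.742,0,0,1,-0.95,-0.742,0,0,1]'
python3 -m creep '[-0.95,-0.742,0,-0.054,1,-0.95,-0.742,0,-0.054,1,-0.95,-0.742,0,-0.054,1,-0.95,-0.742,0,-0.054,1,-0.95,-0.742,0,-0.054,1,-0.95,-0.742,0,-0.054,1]'
python3 -c "
from h import *
snap('wrist','A')
go((.50,-.14,.36),180)"
```

```text
clock: 0.52
tcp_pos: [0.2635, 0.5056, 0.2947]
ee_rot: [179.9, 0.1, 160.2]
force: [0.2, 0.6, 0.3]
opening: 1.002
grasp_force: 0.0
clock: 0.78
tcp_pos: [0.3136, 0.4248, 0.3337]
ee_rot: [-180.0, 0.0, 160.4]
force: [0.2, -0.4, 0.2]
opening: 1.001
grasp_force: 0.0
clock: 1.02
tcp_pos: [0.3657, 0.3429, 0.3606]
ee_rot: [180.0, 0.0, 160.3]
force: [0.4, 0.5, -0.1]
opening: 1.0
grasp_force: 0.0
clock: 1.27
tcp_pos: [0.4174, 0.2612, 0.36]
ee_rot: [-180.0, 0.0, 160.3]
force: [0.3, 0.9, -0.5]
opening: 0.998
grasp_force: 0.0
clock: 1.52
tcp_pos: [0.4691, 0.1798, 0.3599]
ee_rot: [-180.0, 0.0, 160.3]
force: [0.2, 0.6, -0.3]
opening: 1.001
grasp_force: 0.0
clock: 2.28
tcp_pos: [0.5194, 0.1014, 0.3601]
ee_rot: [180.0, -0.0, 179.9]
force: [0.7, -0.6, 0.2]
opening: 1.0
grasp_force: 0.0
shift [ 2.377e-01 -3.015e+00  1.300e-03] turn -0.0003 calls 4.0
```

View pics/A.png

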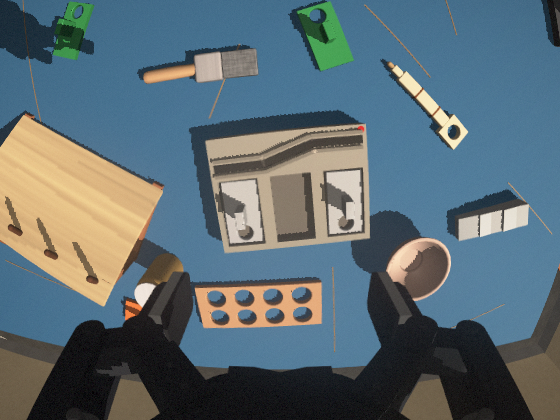

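```bash
python3 -m creep '[0.05,-0.95,0,0,1,0.05,-0.95,0,0,1]' | tail -0
python3 -m creep '[0.05,-0.95,0,0,1,0.05,-0.95,0,0,1]'| tail -0
python3 -m creep '[0.05,-0.95,0,0,1,0.05,-0.95,0,0,1]'| tail -0
python3 -m creep '[0.05,-0.95,0,0,1,0.05,-0.95,0,0,1,0.05,-0.95,0,0,1,0.05,-0.95,0,0,1]'
python3 -c "
from h import *
snap('wrist','B')
for n,(x0,x1,y0,y1) in {'A':(190,480,40,260),'B':(0,1,0,1)}.items():
    if n=='A': cv2.imwrite('pics/Ac.png',cv2.resize(cv2.imread('pics/A.png')[y0:y1,x0:x1],None,fx=2.7,fy=2.7,interpolation=3))"
```

```text
clock: 3.58
tcp_pos: [0.5035, -0.2017, 0.36]
ee_rot: [180.0, -0.0, 180.0]
force: [0.5, 0.8, 0.1]
opening: 0.999
grasp_force: 0.0Exception ignored on flushing sys.stdout:
BrokenPipeError: [Errno 32] Broken pipe
Exception ignored on flushing sys.stdout:
BrokenPipeError: [Errno 32] Broken pipe
Exception ignored on flushing sys.stdout:
BrokenPipeError: [Errno 32] Broken pipe
```

View pics/B.png

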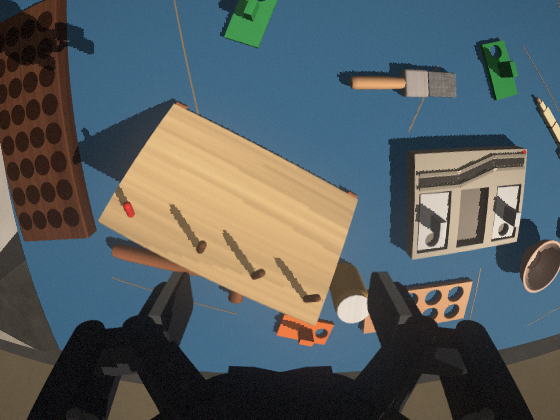

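View pics/Ac.png

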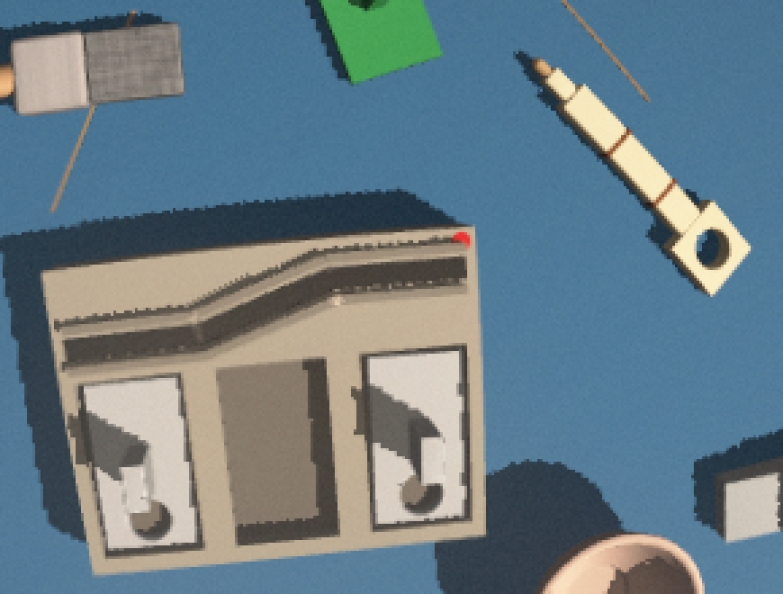

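```bash
python3 -c "
import cv2
b=cv2.imread('pics/B.png'); cv2.imwrite('pics/Bc.png',cv2.resize(b[165:325,90:362],None,fx=2.9,fy=2.9,interpolation=3))
a=cv2.imread('pics/A.png'); r=lambda i,f:cv2.resize(i,None,fx=f,fy=f,interpolation=3)
L=r(b[140:265,400:535],4.0); R=r(a[220:310,0:125],4.0)[:500]
import numpy as np
c=np.zeros((600,800,3),np.uint8);c[:500,:540]=L; cv2.imwrite('pics/Bm.png',c[:500,:540])
"
```

```text
(no output)
```

View pics/Bc.png

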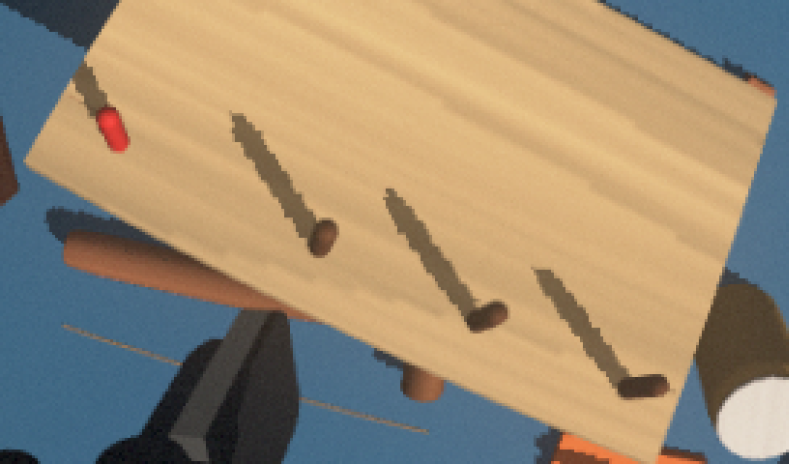

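View pics/Bm.png

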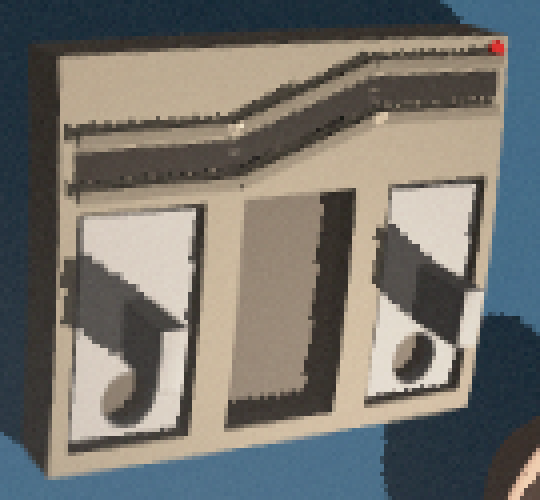

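```bash
cat > fit.py <<'E'
from h import *
from scipy.optimize import least_squares
Ac=lambda u,v:(u/2.7+190-.3,v/2.7+40-.3); Bm=lambda u,v:(u/4+400-.4,v/4+140-.4); Bc=lambda u,v:(u/2.9+90-.3,v/2.9+165-.3)
def rz(a): return Ro.from_euler('z',a).as_matrix()
def fit(obs,p0,mod,name):
    f=lambda p:np.concatenate([proj(mod(p,X),v)-uv for v,X,uv in obs])
    r=least_squares(f,p0,loss='soft_l1'); print(name,r.x[:3].round(4),np.degrees(r.x[3]).round(2),r.x[4:].round(4),'\n',f(r.x).reshape(-1,2).round(1).tolist()); return r.x
rig=lambda p,X:p[:3]+rz(p[3])@np.array(X)
if __name__=='__main__':
    C=[(-.087,-.113,.032),(-.087,.113,.032),(.087,.113,.032),(.087,-.113,.032)]
    m=fit([('A',c,Ac(*u)) for c,u in zip(C,[(43,270),(475,226),(485,535),(93,574)])]+[('B',c,Bm(*u)) for c,u in zip(C,[(62,57),(507,37),(468,407),(48,478)])],[.556,.117,0,0],rig,'mould')
    P=[(-.08,-.026,.004),(-.08,.026,.004),(.016,.026,.004),(.016,-.026,.004),(0,0,.004)]
    fit([('A',c,Ac(*u)) for c,u in zip(P,[(80,388),(180,375),(200,547),(106,553)])]+[('B',c,Bm(*u)) for c,u in zip(P,[(80,215),(197,207),(188,435),(70,440)])],[.6,.04,.024,0],rig,'plateR')
    fit([('A',c,Ac(*u)) for c,u in zip(P,[(368,356),(463,347),(467,521),(373,528)])]+[('B',P[i],Bm(*u)) for i,u in zip((0,3),[(390,187),(367,403)])],[.6,.19,.024,0],rig,'plateL')
    s,c=np.sin(np.radians(40)),np.cos(np.radians(40))
    # rack local: (along slope up, along row from peg0, normal from face); origin = peg0 point
    def rk(p,X): a,b,n=X; n=n-.004; b=b+(p[4] if abs(a)>.01 else 0)*0; return p[:3]+rz(p[3])@np.array([a*c-n*s,b,a*s+n*c])
    def rkm(p,X):
        a,b,n=X
        if b=='r': b=-p[4]
        if b=='l': b=.312-p[4]
        return rk(p,(a,b,n))
    o=[('B',(.028,'r',0),Bc(25,162)),('B',(.028,'l',0),Bc(655,462)),('B',(-.172,'l',0),Bc(777,100)),('B',(-.172,'r',0),(177,103)),
       ('A',(-.172,'l',0),(162,186)),('A',(-.172,'r',0),(28,115)),('A',(.028,'l',0),(105,306)),
       ('B',(0,.252,.036),Bc(662,384)),('B',(0,.176,.036),Bc(498,311)),('B',(0,.1,.036),Bc(327,229)),('B',(0,0,.036),Bc(108,115)),
       ('B',(0,.252,.003),Bc(625,389)),('B',(0,.176,.003),Bc(473,322))]
    r=fit(o,[.53,-.38,.11,-.5,.03],rkm,'rack')
    for b in (0,.1,.176,.252): print(rk(r,(0,b,.004)).round(4),'base',proj(rk(r,(0,b,0)),'B').round(1),'tip',proj(rk(r,(0,b,.039)),'B').round(1))
    E=[Ac(712,248),Ac(541,66)]; e=[atz('wrist',u,z,'A') for u,z in zip(E,(.012,.008))]; print('burn',e,np.linalg.norm(e[0]-e[1]))
E
python3 fit.py
```

```text
mould [ 0.5607  0.1183 -0.0009] 5.95 [] 
 [[-0.3, 0.4], [0.3, 0.3], [0.2, 0.0], [0.2, 0.1], [-0.3, -0.4], [0.6, -0.3], [-0.4, -0.1], [-0.2, -0.1]]
plateR [0.626  0.0482 0.026 ] 5.7 [] 
 [[0.2, -0.3], [-1.2, 0.7], [-0.7, -1.5], [0.6, -0.8], [1.0, 1.1], [0.6, 0.5], [-1.8, -1.6], [0.4, 1.0]]
plateL [0.6105 0.1987 0.0276] 4.91 [] 
 [[-0.5, 0.6], [-0.0, 1.4], [-0.9, -1.3], [0.4, -0.8], [1.4, 0.8], [0.2, -1.0]]
rack [ 0.545  -0.3884  0.123 ] -28.37 [0.0329] 
 [[0.8, -0.3], [0.0, 0.7], [0.2, 0.3], [-2.3, 0.6], [1.2, 4.2], [-3.8, -0.3], [-1.8, -0.2], [-1.4, -0.1], [-0.3, 0.0], [-0.1, -0.1], [0.3, 0.1], [1.1, -0.8], [1.8, -1.0]]
[ 0.545  -0.3884  0.123 ] base [131.  213.1] tip [126.9 203.7]
[ 0.5925 -0.3004  0.123 ] base [200.1 249. ] tip [202.5 243.1]
[ 0.6286 -0.2335  0.123 ] base [254.1 275. ] tip [261.8 271.7]
[ 0.6647 -0.1667  0.123 ] base [305.4 298.2] tip [317.5 296.9]
burn [array([0.46608504, 0.37475578, 0.012     ]), array([0.37179463, 0.26320053, 0.008     ])] 0.14612068736210207
```

```bash
python3 -c "
from h import *
for X,u in (((.5945,.0450,.064),(134,490)),((.5787,.1957,.064),(432,462))): print(proj(np.array(X),'A'),u[0]/2.7+190,u[1]/2.7+40)
go((.612,-.327,.24),151.6)
d=np.array([.650,-.257,.24])-[.612,-.327,.24];print(Ro.from_euler('xyz',[180,0,151.6],degrees=True).as_matrix().T@d/.08)"
```

```text
[239.04877531 221.13333677] 239.62962962962962 221.48148148148147
[348.76358269 210.05165439] 350.0 211.1111111111111
shift [-1.357  -1.5662  1.4999] turn 0.0789 calls 2.0
[-1.66188918e-03  9.95614001e-01  1.21927550e-16]
```

```bash
python3 -m creep '[-0.68,-0.78,0.7,0,1,-0.68,-0.78,0.7,0,1,-0.68,-0.78,0.7,0,1]' >/dev/null
python3 -m creep '[-0.68,-0.78,0.8,0.079,1,-0.68,-0.78,0.8,0.079,1,-0.68,-0.78,0.8,0.079,1,-0.68,-0.78,0.8,0.079,1,-0.68,-0.78,0.8,0.079,1,-0.68,-0.78,0.8,0.079,1]' 
python3 -c "
from h import *
snap('wrist','C')"
python3 -m creep '[0,0.99,0,0,1,0,0.99,0,0,1,0,0.99,0,0,1,0,0.99,0,0,1]' 
python3 -c "
from h import *
snap('wrist','D')
r=lambda f:cv2.resize(cv2.imread(f'pics/{f}.png')[60:260,:],(800,286),interpolation=3)
cv2.imwrite('pics/CD.png',np.vstack([r('C'),r('D')]))"
```

```text
clock: 4.75
tcp_pos: [0.6116, -0.328, 0.241]
ee_rot: [180.0, 0.1, 151.5]
force: [-0.2, 0.0, -1.1]
opening: 1.001
grasp_force: 0.0
clock: 5.3
tcp_pos: [0.6487, -0.2602, 0.2404]
ee_rot: [-180.0, 0.0, 151.4]
force: [0.0, -1.2, 0.7]
opening: 0.999
grasp_force: 0.0
```

View pics/CD.png

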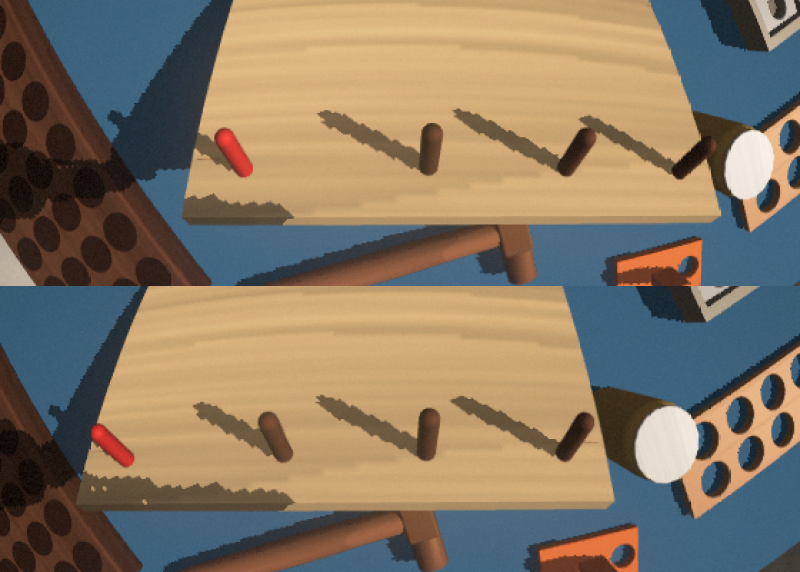

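```bash
cat > fitr.py <<'E'
from fit import *
s,c=np.sin(np.radians(40)),np.cos(np.radians(40))
q=lambda u,v:(u/1.4286-.2,v/1.43+60-.2)
def rk(p,X):
    a,b,n=X; b={'r':-p[4],'l':.312-p[4]}.get(b,b); n=n-.004
    return p[:3]+rz(p[3])@np.array([a*c-n*s,b,a*s+n*c])
Bs=(0,.1,.176,.252); o=[]
for v,t,b,cr in (('C',[(226,137),(432,134),(584,138),(705,146)],[(243,171),(429,169),(568,170),(683,173)],[(182,216),(720,216)]),
               ('D',[(101,147),(269,136),(430,132),(584,138)],[(125,174),(283,169),(427,167),(565,168)],[(78,218),(613,215)])):
    o+=[(v,(0,y,.034),q(*u)) for y,u in zip(Bs,t)]+[(v,(0,y,.0),q(*u)) for y,u in zip(Bs,b)]+[(v,(.028,k,0),q(*u)) for k,u in zip('rl',cr)]
r=fit(o,[.53,-.38,.11,-.5,.03],rk,'rack')
for b in Bs: print(rk(r,(0,b,.004)).round(4))
E
python3 fitr.py
```

```text
rack [ 0.545  -0.3882  0.124 ] -28.39 [0.034] 
 [[-0.5, 0.9], [0.4, 0.2], [1.4, 0.2], [1.2, -0.1], [1.6, -1.2], [-0.3, -1.2], [-2.1, -0.6], [-3.9, -0.2], [0.1, 0.8], [-0.2, 0.1], [-1.2, -0.2], [-0.0, 0.3], [-0.1, 1.2], [0.2, -0.6], [2.5, -0.1], [1.2, -0.3], [-0.5, -0.0], [-1.1, 0.2], [-1.1, -0.1], [0.6, 0.4]]
[ 0.545  -0.3882  0.124 ]
[ 0.5925 -0.3003  0.124 ]
[ 0.6287 -0.2334  0.124 ]
[ 0.6648 -0.1666  0.124 ]
```

```bash
python3 -c "
from h import *
go((.5945,.0450,.20),185.95)"
```

```text
shift [2.4251 3.0259 0.5029] turn -0.0962 calls 4.0
```

```bash
python3 -m creep '[0.606,0.756,0,0,1,0.606,0.756,0,0,1]' >/dev/null
python3 -m creep '[0.606,0.756,0,0,1,0.606,0.756,0,0,1]' >/dev/null
python3 -m creep '[0.606,0.756,0,0,1,0.606,0.756,0,0,1]' >/dev/null
python3 -m creep '[0.606,0.756,0.5,-0.096,1,0.606,0.756,0.5,-0.096,1,0.606,0.756,0.5,-0.096,1,0.606,0.756,0.5,-0.096,1,0.606,0.756,0.5,-0.096,1,0.606,0.756,0.5,-0.096,1]' 
python3 -c "
from h import *
snap('wrist','E0')
go((.5945,.0450,.056),185.95)"
```

```text
clock: 6.85
tcp_pos: [0.5949, 0.0455, 0.2002]
ee_rot: [-180.0, 0.0, -174.2]
force: [-0.7, -0.2, -0.6]
opening: 0.998
grasp_force: 0.0
shift [ 0.0062 -0.0082  1.8022] turn -0.0004 calls 2.0
```

```bash
python3 -m creep '[0,0,0.9,0,0.5,0,0,0.9,0,0,0,0,0.9,0,0]' >/dev/null
python3 -m creep '[0,0,0.3,0,0,0,0,0.6,0,0,0,0,0.9,0,0,0,0,0.9,0,0]'
python3 -m creep '[0,0,0,0,-1,0,0,0,0,-1,0,0,0,0,-1,0,0,0,0,-1,0,0,0,0,-1,0,0,0,0,-1]' 60
```

```text
clock: 7.78
tcp_pos: [0.5951, 0.0461, 0.0568]
ee_rot: [-180.0, -0.0, -174.0]
force: [0.4, -1.7, -0.1]
opening: 0.5
grasp_force: 0.0
clock: 8.52
tcp_pos: [0.5958, 0.0463, 0.0579]
ee_rot: [180.0, 0.1, -174.0]
force: [-3.6, -0.4, 9.4]
opening: 0.133
grasp_force: 58.9
```

```bash
python3 -m creep '[0,0,-0.3,0,-1,0,0,-0.9,0,-1]' >/dev/null
python3 -m creep '[0,0,-0.95,0,-1,0,0,-0.95,0,-1,0,0,-0.95,0,-1,0,0,-0.95,0,-1]'
python3 -c "
from h import *
im=snap('wrist','E')
cv2.imwrite('pics/Ec.png',cv2.resize(im[150:400,160:420],None,fx=2.4,fy=2.4,interpolation=3))
p,R=map(np.array,json.load(open('pics/E.json')))
for x in (.048,-.032): print([proj(p+R@[x,y,.025],'E').round(1).tolist() for y in (-.026,0,.026)])
"
```

```text
clock: 9.28
tcp_pos: [0.5941, 0.0462, 0.2027]
ee_rot: [-180.0, -0.1, -174.0]
force: [-0.6, -0.1, -2.3]
opening: 0.13
grasp_force: 59.0
[[224.3, 180.5], [280.6, 180.2], [336.8, 180.5]]
[[234.1, 320.6], [280.5, 321.3], [326.8, 320.6]]
```

View pics/Ec.png

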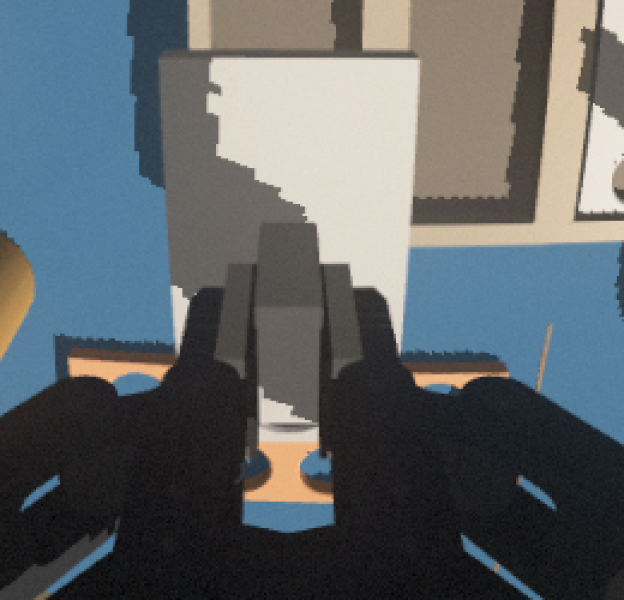

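```bash
python3 -c "
from h import *
p,R=map(np.array,json.load(open('pics/E.json')))
for u in ((228,174.2),(334.2,174.2)):
    o,d=ray('wrist',u,'E'); o=R.T@(o-p); d=R.T@d
    for z in (.027,.030,.033): print(z,(o+d*(z-o[2])/d[2]).round(4))
"
```

```text
0.027 [ 0.0505 -0.0245  0.027 ]
0.03 [ 0.0499 -0.0249  0.03  ]
0.033 [ 0.0492 -0.0254  0.033 ]
0.027 [0.0505 0.025  0.027 ]
0.03 [0.0499 0.0255 0.03  ]
0.033 [0.0492 0.026  0.033 ]
```

```bash
cat > hang.py <<'E'
from h import *
P=np.array([[.545,-.3882,.124],[.5925,-.3003,.124],[.6287,-.2334,.124],[.6648,-.1666,.124]])
a=np.radians(-28.4); rx=np.array([np.cos(a),np.sin(a),0]); s,c=np.sin(np.radians(40)),np.cos(np.radians(40))
n=-s*rx+[0,0,c]
def tcp(k,d,e,dx=0):
    R=Ro.from_euler('xyz',[180,0,151.6],degrees=True).as_matrix()
    return P[k]+n*d+rx*dx-R@np.array(e)
E
python3 -c "
from hang import *
e=(-.0303,.0003,.0345)
for d in (.065,.04,.014,.010): t=tcp(1,d,e);print(d,t.round(4)); go(t,151.6)
t=tcp(1,.065,e); p=np.array([t[0],t[1],.26]);go(p,151.6)
"
```

```text
0.065 [ 0.529  -0.2663  0.2083]
shift [ 1.2169 -3.7993 -0.0669] turn 0.0955 calls 4.0
0.04 [ 0.5431 -0.2739  0.1891]
shift [ 1.0505 -3.9127  0.1722] turn 0.0955 calls 4.0
0.014 [ 0.5578 -0.2819  0.1692]
shift [ 0.8775 -4.0306  0.4208] turn 0.0955 calls 5.0
0.01 [ 0.56   -0.2831  0.1662]
shift [ 0.8509 -4.0487  0.459 ] turn 0.0955 calls 5.0
shift [ 1.2183 -3.7996 -0.7132] turn 0.0955 calls 4.0
```

```bash
python3 -m creep '[0.1,-0.4,-0.3,0,-1,0.2,-0.7,-0.5,0,-1,0.3,-0.95,-0.7,0,-1]' >/dev/null
python3 -m creep '[0.15,-0.48,0,0,-1,0.3,-0.95,0,0,-1]' >/dev/null
python3 -m creep '[0.15,-0.48,0,0,-1,0.3,-0.95,0,0,-1]' >/dev/null
python3 -m creep '[0.3,-0.95,0,0.025,-1,0.3,-0.95,0,0.05,-1,0.3,-0.95,0,0.075,-1,0.3,-0.95,0,0.0955,-1,0.3,-0.95,0,0.0955,-1,0.3,-0.95,0,0.0955,-1]' 
python3 -c "
from hang import *
e=(-.0303,.0003,.0345)
for d in (.065,.04,.014,.010): go(tcp(1,d,e),151.6)
snap('side','s1');"
```

```text
clock: 10.95
tcp_pos: [0.5309, -0.2661, 0.2602]
ee_rot: [180.0, -0.0, 151.8]
force: [0.1, 0.0, -2.0]
opening: 0.128
grasp_force: 59.0
shift [ 0.0204 -0.0129  0.6485] turn 0.0005 calls 1.0
shift [-0.1805 -0.0136  0.8879] turn 0.0005 calls 1.0
shift [-0.3894 -0.0143  1.1368] turn 0.0005 calls 2.0
shift [-0.4215 -0.0144  1.1751] turn 0.0005 calls 2.0
```

```bash
python3 -m creep '[0.02,-0.013,0.35,0,-1,0.02,-0.013,0.65,0,-1,-0.1,-0.013,0.78,0,-1,-0.18,-0.013,0.888,0,-1,-0.18,-0.013,0.888,0,-1]'
python3 -m creep '[-0.05,0,0.06,0,-1,-0.1,0,0.12,0,-1,-0.15,0,0.18,0,-1,-0.209,0,0.249,0,-1,-0.209,0,0.249,0,-1]' 
python3 -c "
from hang import *
e=(-.0303,.0003,.0345)
for d in (.014,.010,.005): go(tcp(1,d,e),151.6)
"
```

```text
clock: 11.62
tcp_pos: [0.5435, -0.2743, 0.1889]
ee_rot: [-180.0, -0.0, 151.6]
force: [0.2, -0.2, -2.4]
opening: 0.13
grasp_force: 59.0
clock: 12.25
tcp_pos: [0.5579, -0.282, 0.1686]
ee_rot: [-180.0, -0.0, 151.6]
force: [-0.3, -1.2, -2.2]
opening: 0.133
grasp_force: 59.0
shift [ 0.0018  0.0006 -0.0072] turn -0.0 calls 1.0
shift [-0.0303  0.0006  0.0311] turn -0.0 calls 1.0
shift [-0.0705  0.0007  0.0789] turn -0.0 calls 1.0
```

```bash
python3 -m creep '[-0.03,0,0.031,0,-1,-0.03,0,0.031,0,-1]' | grep -E 'force|tcp'
python3 -m creep '[-0.02,0,0.024,0,-1,-0.04,0,0.048,0,-1,-0.04,0,0.048,0,-1]' | grep -E 'force|tcp'
python3 -m creep '[-0.02,0,0.024,0,-1,-0.04,0,0.048,0,-1,-0.04,0,0.048,0,-1]' | grep -E 'force|tcp'
```

```text
tcp_pos: [0.56, -0.2831, 0.1668]
force: [-1.0, 0.4, -1.4]
grasp_force: 59.3
tcp_pos: [0.5606, -0.2838, 0.1637]
force: [-29.6, 16.8, 29.5]
grasp_force: 64.3
tcp_pos: [0.5624, -0.2846, 0.1595]
force: [-36.6, 21.6, 34.1]
grasp_force: 64.2
```

```bash
python3 -m creep '[0.02,0,-0.024,0,-1,0.02,0,-0.024,0,-1]' | grep -E 'force|tcp'
python3 -m creep '[0,0,0,0,-0.1,0,0,0,0,-0.1,0,0,0,0,-0.1,0,0,0,0,-0.1,0,0,0,0,-0.1,0,0,0,0,-0.1]' | grep -E 'force|tcp'
python3 -m creep '[0,0,-0.3,0,-0.1,0,0,-0.6,0,-0.1,0,0,-1,0,-0.1,0,0,-1,0,-0.1]' 
python3 -c "
from h import *
snap('wrist','F'); t=cv2.imread('pics/F.png')[60:300,60:500]
u=ctrl.capture('top')[130:270,320:500]
t=cv2.resize(t,None,fx=1.35,fy=1.35); u=cv2.resize(u,None,fx=1.8,fy=1.8)
c=np.zeros((580,600,3),np.uint8);c[:324,:594]=t;c[325:325+252,:324]=u;cv2.imwrite('pics/F2.png',c)
go((.580,.197,.22),185.95)"
```

```text
tcp_pos: [0.5634, -0.285, 0.1611]
force: [-8.8, 4.8, 5.0]
grasp_force: 60.1
tcp_pos: [0.5642, -0.2854, 0.1609]
force: [0.4, -0.1, -0.6]
grasp_force: 0.0
clock: 14.75
tcp_pos: [0.5649, -0.2859, 0.2432]
ee_rot: [180.0, 0.2, 151.6]
force: [-0.6, -0.1, -0.4]
opening: 0.456
grasp_force: 0.0
shift [2.6923 5.3961 0.26  ] turn -0.0954 calls 6.0
```

View pics/F2.png

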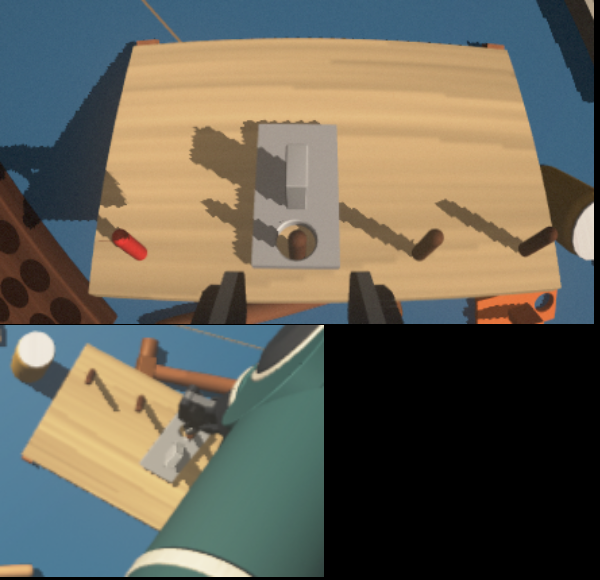

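Plate on peg1 hangs flat with the peg through its eye. Now the other plate.

```bash
python3 -m creep '[0.45,0.9,0,0,0.2,0.45,0.9,0,0,0.2]' >/dev/null
python3 -m creep '[0.45,0.9,0,0,0.2,0.45,0.9,0,0,0.2]' >/dev/null
python3 -m creep '[0.45,0.9,0,0,0.2,0.45,0.9,0,0,0.2]' >/dev/null
python3 -m creep '[0.45,0.9,0,0,0.2,0.45,0.9,0,0,0.2]' >/dev/null
python3 -m creep '[0.45,0.9,0,0,0.2,0.45,0.9,0,0,0.2]' >/dev/null
python3 -m creep '[0.44,0.9,0.26,-0.0954,0,0.44,0.9,0.26,-0.0954,0,0.44,0.9,0.26,-0.0954,0,0.44,0.9,0.26,-0.0954,0,0.44,0.9,0.26,-0.0954,0,0.44,0.9,0.26,-0.0954,0]' | grep -E 'tcp|rot'
python3 -c "
from h import *
snap('wrist','G')
go((.580,.197,.057),185.5)"
```

```text
tcp_pos: [0.5805, 0.1965, 0.2201]
ee_rot: [-180.0, 0.0, -174.2]
shift [0.0058 0.0049 2.0391] turn 0.0008 calls 3.0
```

```bash
python3 -m creep '[0,0,0.5,0,0,0,0,0.9,0,0]' >/dev/null
python3 -m creep '[0,0,0.5,0,0,0,0,0.9,0,0]' >/dev/null
python3 -m creep '[0,0,0.24,0,0,0,0,0.24,0,0,0,0,0.24,0,0]' | grep -E 'force|tcp'
python3 -m creep '[0,0,0,0,-1,0,0,0,0,-1,0,0,0,0,-1,0,0,0,0,-1,0,0,0,0,-1,0,0,0,0,-1]' 60 
python3 -m creep '[0,0,-0.3,0,-1,0,0,-0.9,0,-1]' >/dev/null
python3 -m creep '[0,0,-0.95,0,-1,0,0,-0.95,0,-1]' >/dev/null
python3 -m creep '[0,0,-0.6,0,-1,0,0,-0.6,0,-1,0,0,-0.6,0,-1,0,0,-0.6,0,-1]'
python3 -c "
from h import *
im=snap('wrist','H')
g=im[150:215,160:420]
cv2.imwrite('pics/Hc.png',cv2.resize(g,None,fx=3,fy=3,interpolation=3))
E=cv2.imread('pics/E.png')
for n,i in (('E',E),('H',im)): 
    gg=cv2.cvtColor(i,6).astype(int); 
    for u in (300,310,320): print(n,u,gg[164:186,u].tolist())
    print(n,gg[190,215:245].tolist(),gg[190,320:345].tolist())
"
```

```text
tcp_pos: [0.5811, 0.1971, 0.0581]
force: [-0.2, 0.2, 0.2]
grasp_force: 0.0
clock: 18.52
tcp_pos: [0.5808, 0.1973, 0.0579]
ee_rot: [180.0, 0.1, -174.1]
force: [-1.3, 0.3, 6.5]
opening: 0.133
grasp_force: 58.8
clock: 19.52
tcp_pos: [0.5798, 0.197, 0.2516]
ee_rot: [-180.0, -0.1, -174.1]
force: [-0.2, -0.1, -1.6]
opening: 0.13
grasp_force: 58.9
E 300 [81, 80, 76, 78, 71, 76, 78, 86, 87, 90, 198, 220, 221, 220, 220, 221, 220, 220, 220, 221, 222, 222]
E 310 [85, 85, 82, 83, 78, 78, 78, 90, 89, 87, 192, 221, 220, 221, 220, 222, 221, 220, 221, 221, 222, 221]
E 320 [192, 190, 189, 189, 191, 193, 167, 111, 87, 86, 182, 221, 221, 221, 220, 222, 222, 222, 221, 221, 221, 221]
E [117, 106, 70, 66, 65, 67, 63, 66, 65, 62, 63, 76, 101, 100, 102, 101, 102, 99, 105, 103, 101, 103, 104, 105, 105, 104, 104, 102, 107, 106] [222, 220, 222, 221, 222, 222, 222, 223, 222, 222, 222, 222, 222, 209, 165, 137, 135, 138, 136, 136, 137, 133, 135, 136, 136]
H 300 [73, 77, 74, 73, 74, 72, 80, 80, 88, 86, 194, 219, 218, 218, 217, 219, 218, 219, 219, 218, 219, 216]
H 310 [188, 187, 187, 185, 187, 187, 159, 105, 86, 82, 189, 217, 219, 219, 217, 218, 218, 219, 216, 218, 218, 220]
H 320 [121, 123, 120, 121, 122, 123, 112, 93, 87, 82, 177, 218, 219, 219, 220, 217, 217, 220, 218, 218, 217, 218]
H [130, 126, 127, 129, 129, 129, 127, 128, 129, 127, 129, 124, 105, 100, 104, 101, 102, 104, 101, 103, 102, 102, 104, 104, 105, 104, 103, 104, 104, 104] [219, 218, 219, 217, 219, 219, 219, 218, 219, 218, 219, 219, 218, 210, 165, 123, 123, 127, 122, 125, 125, 124, 122, 123, 122]
```

```bash
python3 -c "
from hang import *
e=(-.0303,.0003,.0345)
t=tcp(3,.065,e); go((t[0],t[1],.26),151.6)
"
```

```text
shift [ 0.1615 -4.1243 -0.1002] turn 0.0954 calls 5.0
```

```bash
python3 -m creep '[0.015,-0.4,-0.1,0,-1,0.03,-0.83,-0.1,0,-1]' >/dev/null
python3 -m creep '[0.015,-0.4,0,0,-1,0.03,-0.83,0,0,-1]' >/dev/null
python3 -m creep '[0.015,-0.4,0,0,-1,0.03,-0.83,0,0,-1]' >/dev/null
python3 -m creep '[0.015,-0.4,0,0,-1,0.03,-0.83,0,0,-1]' >/dev/null
python3 -m creep '[0.04,-0.81,0,0.025,-1,0.04,-0.81,0,0.05,-1,0.04,-0.81,0,0.075,-1,0.04,-0.81,0,0.0955,-1,0.04,-0.81,0,0.0955,-1,0.04,-0.81,0,0.0955,-1]' 
python3 -c "
from hang import *
e=(-.0303,.0003,.0345)
for d in (.065,.04,.014,.010): go(tcp(3,d,e),151.6)"
```

```text
clock: 21.32
tcp_pos: [0.6018, -0.1328, 0.2606]
ee_rot: [-180.0, -0.0, 151.7]
force: [-0.4, 0.1, -1.1]
opening: 0.131
grasp_force: 59.0
shift [ 7.100e-03 -1.000e-04  6.536e-01] turn 0.0004 calls 1.0
shift [-1.938e-01 -5.000e-04  8.930e-01] turn 0.0004 calls 1.0
shift [-4.0280e-01 -9.0000e-04  1.1419e+00] turn 0.0004 calls 2.0
shift [-4.3500e-01 -9.0000e-04  1.1801e+00] turn 0.0004 calls 2.0
```

```bash
python3 -m creep '[0.007,0,0.35,0,-1,0.007,0,0.65,0,-1,-0.1,0,0.78,0,-1,-0.194,0,0.893,0,-1,-0.194,0,0.893,0,-1]' | grep -E 'force|tcp'
python3 -m creep '[-0.05,0,0.06,0,-1,-0.1,0,0.12,0,-1,-0.15,0,0.18,0,-1,-0.209,0,0.249,0,-1,-0.209,0,0.249,0,-1]' | grep -E 'force|tcp'
python3 -m creep '[-0.03,0,0.035,0,-1,-0.03,0,0.035,0,-1]' | grep -E 'force|tcp'
```

```text
tcp_pos: [0.6159, -0.1409, 0.1893]
force: [0.3, 0.7, -1.8]
grasp_force: 59.0
tcp_pos: [0.6302, -0.1484, 0.169]
force: [-0.1, 0.1, -2.0]
grasp_force: 59.0
tcp_pos: [0.6324, -0.1495, 0.1669]
force: [-1.6, 0.9, 0.5]
grasp_force: 59.5
```

```bash
python3 -m creep '[-0.02,0,0.024,0,-1,-0.04,0,0.048,0,-1,-0.04,0,0.048,0,-1]' | grep -E 'force|tcp'
python3 -m creep '[-0.02,0,0.024,0,-1,-0.04,0,0.048,0,-1,-0.04,0,0.048,0,-1]' | grep -E 'force|tcp'
python3 -m creep '[0.02,0,-0.024,0,-1,0.02,0,-0.024,0,-1]' | grep -E 'force|tcp'
python3 -m creep '[0,0,0,0,-0.1,0,0,0,0,-0.1,0,0,0,0,-0.1,0,0,0,0,-0.1,0,0,0,0,-0.1,0,0,0,0,-0.1]' | grep -E 'force|tcp'
python3 -m creep '[0,0,-0.3,0,-0.1,0,0,-0.6,0,-0.1,0,0,-1,0,-0.1,0,0,-1,0,-0.1]' 
python3 -c "
from h import *
a=cv2.imread('pics/A.png')
im=snap('wrist','I'); cv2.imwrite('pics/I2.png',im[60:300,60:560])
go((.39,.33,.30),230)"
```

```text
tcp_pos: [0.6331, -0.1499, 0.1639]
force: [-31.4, 13.9, 31.2]
grasp_force: 64.2
tcp_pos: [0.635, -0.1508, 0.1598]
force: [-38.9, 18.3, 35.4]
grasp_force: 64.3
tcp_pos: [0.6356, -0.151, 0.1611]
force: [-10.7, 5.3, 8.1]
grasp_force: 60.0
tcp_pos: [0.6366, -0.1517, 0.161]
force: [-1.0, -0.3, -0.5]
grasp_force: 0.0
clock: 25.08
tcp_pos: [0.6374, -0.1522, 0.2433]
ee_rot: [179.9, 0.2, 151.6]
force: [-0.0, 0.0, 0.5]
opening: 0.452
grasp_force: 0.0
shift [ 5.5799  3.8271 -0.7336] turn -0.2179 calls 6.0
```

View pics/I2.png

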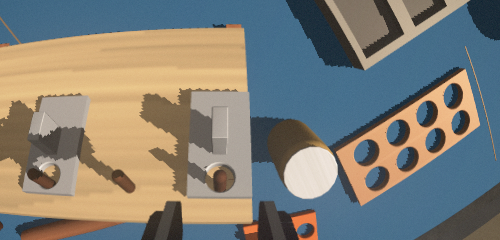

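```bash
python3 -c "
from h import *
print(ctrl.observe()['joint_positions'].round(1)); go((.423,.324,.28),229.8)"
python3 -m creep '[0.88,0.6,-0.3,0,0,0.88,0.6,-0.3,0,0]' >/dev/null
python3 -m creep '[0.88,0.6,-0.3,0,0,0.88,0.6,-0.3,0,0]' >/dev/null
python3 -m creep '[0.88,0.6,0,0,0,0.88,0.6,0,0,0]' >/dev/null
python3 -m creep '[0.88,0.6,0,0,0,0.88,0.6,0,0,0]' >/dev/null
python3 -m creep '[0.88,0.6,0,0,0,0.88,0.6,0,0,0]' | grep -E 'tcp|rot'
python3 -c "
from h import *
print(ctrl.observe()['joint_positions'].round(1)); go((.423,.324,.28),229.8)"
```

```text
[-17.8  32.9  41.7  89.7 -23.3  66.3  90.4]
shift [ 5.1818  3.9574 -0.4829] turn -0.2173 calls 6.0
tcp_pos: [0.4392, 0.2298, 0.2881]
ee_rot: [-180.0, -0.1, 151.8]
[-66.4  10.1  39.7 109.1  -7.2  63.4  37.9]
shift [0.7351 0.9415 0.1018] turn -0.2167 calls 1.0
```

```bash
python3 -m creep '[0.735,0.94,0.1,-0.028,0,0.735,0.94,0.1,-0.056,0,0.735,0.94,0.1,-0.084,0,0.735,0.94,0.1,-0.112,0,0.735,0.94,0.1,-0.14,0,0.735,0.94,0.1,-0.168,0,0.735,0.94,0.1,-0.196,0,0.735,0.94,0.1,-0.2167,0]'>/dev/null
python3 -m creep '[0,0,0,0,0,0,0,0,0,0]' | grep -E 'tcp|rot'
python3 -c "
from h import *
print(ctrl.observe()['joint_positions'].round(1)); im=snap('wrist','J')
cv2.imwrite('pics/Jc.png',cv2.resize(im[60:330,180:400],None,fx=2.2,fy=2.2,interpolation=3))
o=[proj(np.array(X),'J').round(1) for X in ((.466,.3748,.012),(.3718,.2632,.006))];print(o)"
```

```text
tcp_pos: [0.4253, 0.321, 0.2806]
ee_rot: [180.0, -0.0, -130.6]
[-61.5  13.7  24.9 104.5  -6.4  63.2 105. ]
[array([283.6, 223.7]), array([283. , 107.2])]
```

View pics/Jc.png

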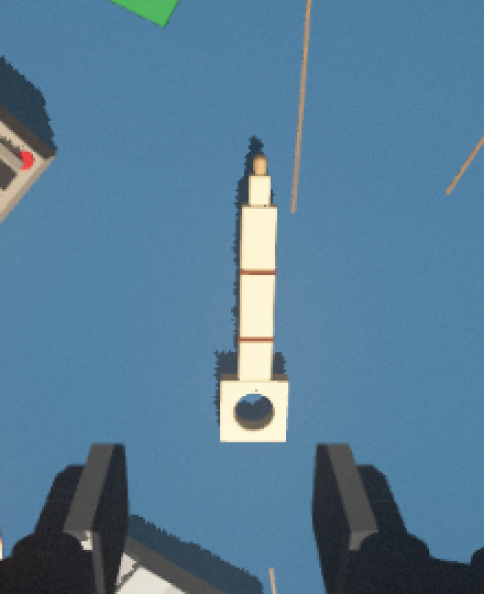

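```bash
python3 -c "
from h import *
q=lambda u,v:(u/2.2+180-.3,v/2.2+60-.3)
e=atz('wrist',q(254,411),.012,'J');b1=atz('wrist',q(256,340),.012,'J');b2=atz('wrist',q(257.3,271),.012,'J');nb=atz('wrist',q(261,154),.006,'J')
print(e,b1,b2,nb)
for w in (b1,b2,nb): print(np.linalg.norm((e-w)[:2]))
d=(e-nb); yaw=np.degrees(np.arctan2(d[1],d[0]));print(yaw)
u=d[:2]/np.linalg.norm(d[:2]); g=(b1[:2]+b2[:2])/2; print(g)
go((g[0],g[1],.024),yaw+180)"
```

```text
[0.47541197 0.40932006 0.012     ] [0.44571941 0.37528135 0.012     ] [0.4189862  0.34428058 0.012     ] [0.37547617 0.29600521 0.006     ]
0.045169477414488395
0.08610459832843072
0.15108745250312233
48.589953938616745
[0.4323528  0.35978096]
shift [-0.4268  0.2484  3.2079] turn 0.0023 calls 4.0
```

```bash
python3 -m creep '[-0.427,0.248,0.4,0.002,0,-0.427,0.248,0.8,0.002,0,-0.427,0.248,0.8,0.002,0]' >/dev/null
python3 -m creep '[0,0,0.5,0,0,0,0,0.9,0,0]' >/dev/null
python3 -m creep '[0,0,0.5,0,0,0,0,0.9,0,0]' | grep -E 'tcp|force'
python3 -m creep '[0,0,0.3,0,0,0,0,0.5,0,0,0,0,0.56,0,0,0,0,0.56,0,0]' | grep -E 'tcp|force|rot'
python3 -c "
from h import *
go((.43235,.3598,.024),180+48.6)"
```

```text
tcp_pos: [0.433, 0.3602, 0.0733]
force: [-0.0, -0.1, 0.0]
grasp_force: 0.0
tcp_pos: [0.4328, 0.3602, 0.0289]
ee_rot: [-180.0, 0.0, -131.2]
force: [-0.6, -0.7, 0.1]
grasp_force: 0.0
shift [0.0076 0.0015 0.0606] turn 0.0007 calls 1.0
```

```bash
python3 -m creep '[0,0,0.05,0,-1,0,0,0.05,0,-1,0,0,0.05,0,-1,0,0,0.05,0,-1,0,0,0.05,0,-1,0,0,0.05,0,-1]' 50 
python3 -m creep '[0,0,-0.2,0,-1,0,0,-0.6,0,-1,0,0,-1,0,-1,0,0,-1,0,-1]' 
python3 -m creep '[0,0,-1,0,-1,0,0,-1,0,-1,0,0,-1,0,-1,0,0,-1,0,-1]'
python3 -c "
from hang import *
snap('wrist','K')
p,R=pose()
for X in ((.086,0,.018),(.02,0,.018),(-.02,0,.018)): print(proj(p+R@X,'K'))
im=cv2.imread('pics/K.png'); hsv=cv2.cvtColor(im,cv2.COLOR_BGR2HSV)
for v in range(100,260,6): 
    r=im[v,255:310].astype(int); m=np.where((r[:,2]>150)&(r[:,2]>r[:,0]+25))[0]; print(v,(m.min()+255,m.max()+255) if len(m) else None,end=' ')
go(P[0]+rx*0+[0,0,.15],151.6)
"
```

```text
clock: 29.8
tcp_pos: [0.4327, 0.3602, 0.0246]
ee_rot: [-180.0, 0.0, -131.1]
force: [-1.2, -1.2, 7.0]
opening: 0.211
grasp_force: 49.7
clock: 30.3
tcp_pos: [0.4334, 0.3608, 0.1071]
ee_rot: [-180.0, 0.2, -131.2]
force: [-0.4, 0.4, -1.1]
opening: 0.221
grasp_force: 49.0
clock: 30.8
tcp_pos: [0.4319, 0.3596, 0.1829]
ee_rot: [180.0, -0.1, -131.1]
force: [-0.4, -0.8, -1.3]
opening: 0.211
grasp_force: 49.4
[281.11618255  96.85127503]
[280.98267615 243.16644004]
[280.85822016 312.26717105]
100 (np.int64(303), np.int64(304)) 106 (np.int64(303), np.int64(304)) 112 (np.int64(303), np.int64(304)) 118 (np.int64(303), np.int64(303)) 124 (np.int64(302), np.int64(303)) 130 (np.int64(302), np.int64(303)) 136 (np.int64(301), np.int64(302)) 142 None 148 None 154 None 160 None 166 (np.int64(258), np.int64(263)) 172 (np.int64(257), np.int64(264)) 178 (np.int64(257), np.int64(267)) 184 (np.int64(257), np.int64(270)) 190 (np.int64(257), np.int64(273)) 196 (np.int64(257), np.int64(271)) 202 (np.int64(258), np.int64(279)) 208 (np.int64(258), np.int64(277)) 214 (np.int64(258), np.int64(280)) 220 (np.int64(258), np.int64(283)) 226 (np.int64(258), np.int64(286)) 232 (np.int64(258), np.int64(284)) 238 (np.int64(259), np.int64(285)) 244 (np.int64(262), np.int64(263)) 250 (np.int64(259), np.int64(288)) 256 (np.int64(259), np.int64(287)) shift [ 6.1106 -7.2143 -1.1266] turn 0.2146 calls 8.0
```

```bash
python3 -c "
from h import *
im=cv2.imread('pics/K.png').astype(int)
for v in range(60,180,4): 
    r=im[v,240:320]; m=np.where(r[:,2]>r[:,0]*.9)[0]; print(v,(m.min()+240,m.max()+240,len(m)) if len(m) else None, im[v,281].tolist())
"
```

```text
60 (np.int64(305), np.int64(307), 3) [159, 126, 79]
64 (np.int64(305), np.int64(307), 3) [156, 123, 75]
68 (np.int64(305), np.int64(307), 3) [158, 124, 79]
72 (np.int64(305), np.int64(307), 3) [160, 127, 80]
76 (np.int64(305), np.int64(306), 2) [161, 127, 78]
80 (np.int64(304), np.int64(306), 3) [161, 127, 79]
84 (np.int64(304), np.int64(306), 3) [162, 129, 82]
88 (np.int64(304), np.int64(306), 3) [161, 129, 81]
92 (np.int64(304), np.int64(305), 2) [163, 127, 82]
96 (np.int64(279), np.int64(305), 5) [106, 100, 86]
100 (np.int64(272), np.int64(305), 18) [67, 90, 112]
104 (np.int64(271), np.int64(305), 21) [64, 88, 111]
108 (np.int64(271), np.int64(304), 20) [67, 90, 110]
112 (np.int64(271), np.int64(304), 21) [65, 87, 108]
116 (np.int64(271), np.int64(304), 21) [67, 90, 112]
120 (np.int64(271), np.int64(304), 21) [66, 87, 108]
124 (np.int64(267), np.int64(303), 28) [90, 113, 127]
128 (np.int64(266), np.int64(303), 31) [96, 119, 133]
132 (np.int64(266), np.int64(303), 31) [98, 120, 133]
136 (np.int64(266), np.int64(303), 31) [101, 123, 136]
140 (np.int64(266), np.int64(293), 28) [98, 120, 134]
144 (np.int64(266), np.int64(293), 28) [98, 119, 133]
148 (np.int64(266), np.int64(293), 28) [99, 122, 134]
152 (np.int64(266), np.int64(293), 28) [97, 118, 132]
156 (np.int64(266), np.int64(293), 28) [97, 118, 130]
160 (np.int64(261), np.int64(298), 38) [96, 117, 131]
164 (np.int64(258), np.int64(301), 44) [93, 112, 124]
168 (np.int64(256), np.int64(302), 47) [98, 117, 131]
172 (np.int64(256), np.int64(302), 47) [99, 121, 136]
176 (np.int64(257), np.int64(302), 46) [99, 120, 135]
```

```bash
python3 -m creep '[0.3,-0.3,-0.3,0.028,-1,0.6,-0.6,-0.6,0.056,-1,0.77,-0.9,-0.8,0.084,-1,0.77,-0.9,-0.8,0.112,-1,0.77,-0.9,-0.8,0.14,-1,0.77,-0.9,-0.8,0.168,-1,0.77,-0.9,-0.8,0.196,-1,0.77,-0.9,-0.8,0.2146,-1]'>/dev/null
python3 -m creep '[0,0,0,0,-1,0,0,0,0,-1]' | grep -E 'tcp|rot|grasp'
cat >> hang.py <<'E'
def Q0(h=.003,y=.038,a=.010):
    ry=np.array([-rx[1],rx[0],0]); R=Ro.from_euler('xyz',[180,0,151.6],degrees=True).as_matrix()
    Q=P[0]+ry*y+rx*a*c+[0,0,a*s]-.004*n+[0,0,h]
    return Q-R@np.array([-.086,0,.024])
E
python3 -c "
from hang import *
t=Q0(); print(t); go(t+[0,0,.08],151.6)"
```

```text
tcp_pos: [0.446, 0.2661, 0.2477]
ee_rot: [-179.9, -0.0, 151.8]
grasp_force: 49.4
[ 0.49642415 -0.31873607  0.1543637 ]
shift [-4.0149 -6.1419  0.172 ] turn 0.0004 calls 7.0
```

```bash
python3 -m creep '[-0.3,-0.44,0,0,-1,-0.573,-0.877,0,0,-1]'>/dev/null
python3 -m creep '[-0.3,-0.44,0,0,-1,-0.573,-0.877,0,0,-1]'>/dev/null
python3 -m creep '[-0.3,-0.44,0,0,-1,-0.573,-0.877,0,0,-1]'>/dev/null
python3 -m creep '[-0.3,-0.44,0,0,-1,-0.573,-0.877,0,0,-1]'>/dev/null
python3 -m creep '[-0.3,-0.44,0,0,-1,-0.573,-0.877,0,0,-1]'>/dev/null
python3 -m creep '[-0.3,-0.44,0,0,-1,-0.573,-0.877,0,0,-1]'>/dev/null
python3 -m creep '[-0.573,-0.877,0.17,0,-1,-0.573,-0.877,0.17,0,-1,-0.573,-0.877,0.17,0,-1,-0.573,-0.877,0.17,0,-1]' | grep -E 'tcp|rot|grasp'
python3 -c "
from hang import *
go(Q0(),151.6)"
```

```text
tcp_pos: [0.4948, -0.3178, 0.2344]
ee_rot: [180.0, -0.0, 151.7]
grasp_force: 49.4
shift [-0.0234 -0.0011  1.0008] turn 0.0002 calls 2.0
```

```bash
python3 -m creep '[-0.023,0,0.4,0,-1,-0.023,0,0.8,0,-1,-0.023,0,0.95,0,-1,-0.023,0,1,0,-1,-0.023,0,1,0,-1]' | grep -E 'tcp|force'
python3 -m creep '[0,0,0.05,0,-1,0,0,0.1,0,-1,0,0,0.16,0,-1,-0.004,0,0.225,0,-1,-0.004,0,0.225,0,-1]' | grep -E 'tcp|force'
python3 -m creep '[-0.01,0,0.06,0,-1,-0.02,0,0.12,0,-1,-0.035,0,0.185,0,-1,-0.035,0,0.185,0,-1]' | grep -E 'tcp|force'
```

```text
tcp_pos: [0.4968, -0.3193, 0.1554]
force: [-0.7, 0.7, -0.1]
grasp_force: 49.4
tcp_pos: [0.4961, -0.3191, 0.1361]
force: [-5.6, 4.2, 3.0]
grasp_force: 50.3
tcp_pos: [0.4982, -0.3204, 0.1211]
force: [-7.5, 4.2, 1.2]
grasp_force: 50.7
```

```bash
python3 -m creep '[-0.017,0,0.045,0,-1,-0.034,0,0.09,0,-1,-0.05,0,0.135,0,-1,-0.067,0,0.175,0,-1,-0.067,0,0.175,0,-1]' | grep -E 'tcp|force'
python3 -m creep '[-0.026,0,0.05,0,-1,-0.026,0,0.05,0,-1]' | grep -E 'tcp|force'
python3 -m creep '[0.1,0,-0.3,0,-1,0.2,0,-0.6,0,-1,0.4,0,-1,0,-1,0.4,0,-1,0,-1,0.4,0,-1,0,-1]'  | grep -E 'tcp|force|open'
python3 -m creep '[0,0,-0.4,0,-1,0,0,-0.4,0,-1,0,0,-0.4,0,-1,0,0,-0.4,0,-1]'  | grep -E 'tcp|force|open'
python3 -c "
from h import *
im=snap('wrist','L').astype(int)
for v in range(60,300,4): 
    r=im[v,220:345]; m=np.where(r[:,2]>r[:,0]*.9)[0]; print(v,(m.min()+220,m.max()+220,len(m)) if len(m) else None, im[v,281].tolist())
"
```

```text
tcp_pos: [0.5034, -0.3231, 0.1075]
force: [-5.2, 2.2, 0.7]
grasp_force: 50.5
tcp_pos: [0.5053, -0.3243, 0.1036]
force: [-4.4, 1.7, 1.3]
grasp_force: 50.3
tcp_pos: [0.4779, -0.3088, 0.1836]
force: [0.7, 0.3, -1.1]
opening: 0.217
grasp_force: 49.8
tcp_pos: [0.4773, -0.3089, 0.2149]
force: [0.1, -0.3, -0.9]
opening: 0.213
grasp_force: 49.9
60 None [140, 110, 67]
64 None [143, 114, 71]
68 None [141, 111, 67]
72 None [143, 114, 71]
76 None [144, 114, 70]
80 None [145, 115, 70]
84 None [146, 117, 73]
88 None [145, 113, 69]
92 None [142, 111, 67]
96 None [145, 114, 71]
100 None [149, 117, 74]
104 None [144, 113, 70]
108 None [145, 114, 71]
112 None [146, 117, 74]
116 None [144, 113, 70]
120 (np.int64(220), np.int64(220), 1) [146, 112, 71]
124 (np.int64(221), np.int64(223), 3) [144, 114, 71]
128 (np.int64(225), np.int64(227), 3) [145, 114, 73]
132 (np.int64(228), np.int64(230), 3) [136, 112, 78]
136 (np.int64(231), np.int64(285), 16) [121, 175, 221]
140 (np.int64(235), np.int64(286), 17) [125, 182, 226]
144 (np.int64(239), np.int64(286), 17) [125, 181, 225]
148 (np.int64(242), np.int64(287),
[... 1379 characters left out ...]
20), np.int64(344), 125) [59, 87, 137]
252 (np.int64(220), np.int64(344), 125) [173, 218, 237]
256 (np.int64(220), np.int64(344), 125) [146, 186, 212]
260 (np.int64(220), np.int64(344), 125) [94, 117, 134]
264 (np.int64(220), np.int64(344), 125) [96, 119, 134]
268 (np.int64(220), np.int64(344), 125) [93, 116, 134]
272 (np.int64(220), np.int64(344), 125) [91, 114, 130]
276 (np.int64(220), np.int64(344), 125) [93, 119, 132]
280 (np.int64(220), np.int64(344), 125) [91, 115, 130]
284 (np.int64(220), np.int64(344), 125) [93, 117, 131]
288 (np.int64(220), np.int64(344), 125) [91, 116, 130]
292 (np.int64(220), np.int64(344), 125) [93, 116, 129]
296 (np.int64(220), np.int64(344), 125) [90, 114, 127]
```

```bash
cat > tilt.py <<'E'
from h import *
from scipy.optimize import least_squares
c=ctrl.get_calibration('wrist');F=210/np.tan(np.radians(c['vertical_fov']/2));T=c['tool_from_camera']
def row(x,z):
    q=T[:3,:3].T@(np.array([x,0,z])-T[:3,3]); return c['cy']+F*np.arctan2(q[1],q[2])
def edges(f):
    im=cv2.imread(f'pics/{f}.png').astype(int)[:,278:285].mean(1); return im
def pt(th,dl,zc,s,h):   # s from grip toward nib, h above axis (toward gripper)
    return (s+dl)*np.cos(th)+h*np.sin(th), zc+(s+dl)*np.sin(th)-h*np.cos(th)
def fit(ob,zc=.018):
    f=lambda p:[row(*pt(p[0],p[1],zc,s,h))-r for s,h,r in ob]
    r=least_squares(f,[.5,0],x_scale=[.1,.01]); return np.degrees(r.x[0]),r.x[1],np.round(r.fun,1)
E
python3 -c "
from tilt import *
for f,a,b in (('K',88,168),('K',225,255),('L',128,182),('L',240,260)):
    e=edges(f); print(f,a,[tuple(x) for x in e[a:b].astype(int)[:,[0,2]]])
for s in (.0,.01,.02,.058,.086): print(s,row(*pt(0,0,.018,s,.006)),row(*pt(0,0,.018,s,.0)))
"
```

```text
K 88 [(np.int64(160), np.int64(79)), (np.int64(159), np.int64(77)), (np.int64(161), np.int64(80)), (np.int64(160), np.int64(79)), (np.int64(160), np.int64(79)), (np.int64(160), np.int64(79)), (np.int64(160), np.int64(79)), (np.int64(161), np.int64(80)), (np.int64(121), np.int64(82)), (np.int64(70), np.int64(95)), (np.int64(59), np.int64(102)), (np.int64(61), np.int64(104)), (np.int64(62), np.int64(108)), (np.int64(63), np.int64(109)), (np.int64(66), np.int64(111)), (np.int64(66), np.int64(112)), (np.int64(64), np.int64(110)), (np.int64(64), np.int64(109)), (np.int64(64), np.int64(109)), (np.int64(65), np.int64(109)), (np.int64(64), np.int64(109)), (np.int64(65), np.int64(109)), (np.int64(65), np.int64(108)), (np.int64(64), np.int64(108)), (np.int64(66), np.int64(109)), (np.int64(65), np.int64(109)), (np.int64(64), np.int64(109)), (np.int64(65), np.int64(109)), (np.int64(65), np.int64(109)), (np.int64(65), np.int64(109)), (np.int64(65), np.int64(107)), (np.int64(65), np.int64(108)), (np.int64(66), np.int64(109)), (np.int64(66), np.int64(108)), (np.int64(67), np.int64(109)), (np.int64(
[... 4228 characters left out ...]
, np.int64(234)), (np.int64(58), np.int64(136)), (np.int64(60), np.int64(137)), (np.int64(59), np.int64(136)), (np.int64(59), np.int64(136)), (np.int64(58), np.int64(135)), (np.int64(75), np.int64(150)), (np.int64(146), np.int64(221)), (np.int64(171), np.int64(235)), (np.int64(171), np.int64(235)), (np.int64(167), np.int64(232)), (np.int64(148), np.int64(207)), (np.int64(134), np.int64(188)), (np.int64(121), np.int64(173)), (np.int64(110), np.int64(157)), (np.int64(99), np.int64(143))]
0.0 285.654007925973 279.1915527314466
0.01 267.36258707627616 261.3025509045146
0.02 247.85895571980214 242.30925489074838
0.058 163.74919028973102 161.16322954349445
0.086 95.35735275069335 95.69297553970272
```

```bash
python3 -c "
from tilt import *
ob=[(.0206,.006,247.3),(.0586,.006,176.5),(.0857,.0015,133)]
for z in (.015,.018,.021): print(z,fit(ob,z))
from h import *
T,d,_=fit(ob); T=np.radians(T); print('nib tool',pt(T,d,.018,.0857,0),'eye',pt(T,d,.018,-.0663,0),'ball',pt(T,d,.018,.0817,0))"
```

```text
0.015 (np.float64(36.84363394789323), np.float64(-0.004889099133614996), array([ 0.9, -1.8,  0.9]))
0.018 (np.float64(35.65661577287405), np.float64(-0.006093097069309827), array([ 0.8, -1.6,  0.8]))
0.021 (np.float64(34.41662869210134), np.float64(-0.007272544879110557), array([ 0.7, -1.4,  0.6]))
nib tool (np.float64(0.06468261074917052), np.float64(0.06440494435819977)) eye (np.float64(-0.05882121205918503), np.float64(-0.024199828378500553)) ball (np.float64(0.06143251014895063), np.float64(0.06207323981249713))
```

```bash
cat > rect.py <<'E'
from h import *
M=np.array([.5607,.1183,0]); th=np.radians(5.95); Rm=Ro.from_euler('z',th).as_matrix()
k=3.4
if __name__=='__main__':
    out=[]
    for f in ('E0','G','A'):
        im=cv2.imread(f'pics/{f}.png'); H,W=194,770
        mp=np.zeros((H,W,2),np.float32)
        for i in range(0,H):
            for j in range(0,W,1):
                pass
        xs=np.linspace(-.087,-.087+(H-1)/k/1e3,30); ys=np.linspace(-.113,-.113+(W-1)/k/1e3,60)
        g=np.array([[proj(M+Rm@[x,y,.032],f) for y in ys] for x in xs]).astype(np.float32)
        mp=cv2.resize(g,(W,H),interpolation=cv2.INTER_LINEAR)
        # align corners
        from scipy.interpolate import RegularGridInterpolator as RG
        X,Y=np.meshgrid(np.linspace(xs[0],xs[-1],H),np.linspace(ys[0],ys[-1],W),indexing='ij')
        mp=np.stack([RG((xs,ys),g[...,q])((X,Y)) for q in (0,1)],-1).astype(np.float32)
        out.append(cv2.remap(im,mp,None,cv2.INTER_CUBIC))
    cv2.imwrite('pics/rect.png',np.vstack(out))
E
python3 rect.py
```

```text
Traceback (most recent call last):
  File "rect.py", line 13, in <module>
    g=np.array([[proj(M+Rm@[x,y,.032],f) for y in ys] for x in xs]).astype(np.float32)
                 ~~~~^^^^^^^^^^^^^^^^^^^
  File "h.py", line 26, in proj
    c=ctrl.get_calibration('wrist');F=210/np.tan(np.radians(c['vertical_fov']/2))
ValueError: time passes only in moves, steps and waits
```

```bash
python3 - <<'E'
s=open('h.py').read()
s=s.replace("def pose():","_C={}\ndef cal(n):\n    if n not in _C: _C[n]=ctrl.get_calibration(n)\n    return _C[n]\ndef pose():",1).replace("c=ctrl.get_calibration(n);","c=cal(n);").replace("c=ctrl.get_calibration('wrist')","c=cal('wrist')")
open('h.py','w').write(s)
r=open('rect.py').read().replace("""        for i in range(0,H):
            for j in range(0,W,1):
                pass
""","").replace("        mp=np.zeros((H,W,2),np.float32)\n","").replace("        mp=cv2.resize(g,(W,H),interpolation=cv2.INTER_LINEAR)\n        # align corners\n","")
open('rect.py','w').write(r)
E
python3 rect.py && ls -la pics/rect.png
```

```text
-rw-r--r-- 1 agent agent 469837 Nov 30 03:08 pics/rect.png
```

View pics/rect.png

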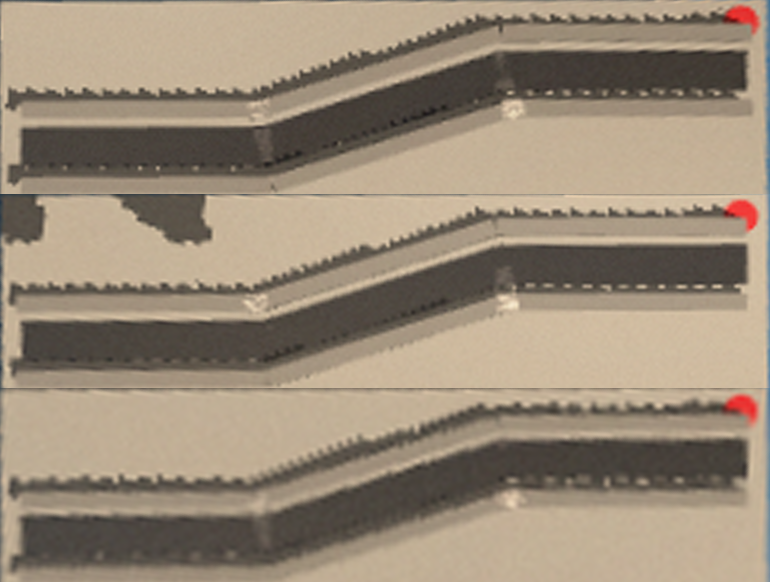

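```bash
cat > seam.py <<'E'
from rect import *
S=[(-.0662,.107),(-.0662,.034),(-.0438,-.0345),(-.0438,-.108)]
NX=.0647
def tc(p,z,nx=NX): return M+Rm@np.array([p[0]+nx,p[1],z])
E
python3 -c "
from seam import *
t=tc(S[0],.14); print(t,tc(S[3],.1)); go(t+[0,0,.12],185.95); print(ctrl.observe()['joint_positions'].round())"
```

```text
[0.5481164  0.22456807 0.14      ] [0.59268274 0.01304833 0.1       ]
shift [ 2.3947  6.2867 -0.562 ] turn -0.0954 calls 7.0
[ -8.  28.  50. 104. -24.  60. 113.]
```

```bash
python3 -m creep '[0,0,-0.3,0,-1,0.2,0.4,-0.56,0,-1,0.342,0.898,-0.56,0,-1]'>/dev/null
python3 -m creep '[0.17,0.45,0,0,-1,0.342,0.898,0,0,-1]'>/dev/null
python3 -m creep '[0.17,0.45,0,0,-1,0.342,0.898,0,0,-1]'>/dev/null
python3 -m creep '[0.17,0.45,0,0,-1,0.342,0.898,0,0,-1]'>/dev/null
python3 -m creep '[0.17,0.45,0,0,-1,0.342,0.898,0,0,-1]'>/dev/null
python3 -m creep '[0.17,0.45,0,0,-1,0.342,0.898,0,0,-1]'>/dev/null
python3 -m creep '[0.17,0.45,0,-0.024,-1,0.342,0.898,0,-0.048,-1,0.342,0.898,0,-0.072,-1,0.342,0.898,0,-0.0954,-1,0.342,0.898,0,-0.0954,-1,0.342,0.898,0,-0.0954,-1]' | grep -E 'tcp|rot|grasp|open|clock'
python3 -c "
from seam import *
go(tc(S[0],.14),185.95); go(tc(S[0],.105),185.95)
snap('wrist','N')
from tilt import *
e=edges('N')[:,[0,2]].astype(int); print(e[128:182].tolist(),e[240:256].tolist())"
```

```text
clock: 40.28
tcp_pos: [0.5483, 0.2242, 0.2603]
ee_rot: [-180.0, -0.0, -174.3]
opening: 0.217
grasp_force: 49.8
shift [8.0000e-04 4.8000e-03 1.5042e+00] turn -0.0006 calls 2.0
shift [7.0000e-04 4.9000e-03 1.9417e+00] turn -0.0006 calls 2.0
[[151, 194], [156, 201], [156, 201], [156, 201], [148, 191], [115, 156], [86, 133], [88, 152], [102, 181], [108, 193], [109, 194], [109, 193], [108, 193], [108, 193], [109, 193], [109, 193], [108, 192], [108, 193], [109, 193], [107, 190], [87, 138], [108, 150], [136, 193], [138, 196], [139, 198], [140, 198], [141, 201], [142, 202], [143, 203], [144, 205], [145, 205], [145, 206], [146, 208], [146, 208], [147, 209], [149, 211], [148, 211], [149, 212], [150, 214], [150, 214], [150, 214], [152, 216], [151, 215], [152, 216], [153, 218], [153, 218], [157, 221], [165, 224], [167, 230], [119, 168], [131, 185], [143, 203], [143, 204], [145, 206]] [[98, 136], [97, 135], [99, 136], [99, 137], [97, 134], [46, 81], [46, 80], [46, 80], [45, 80], [44, 79], [52, 87], [86, 123], [98, 135], [98, 135], [97, 135], [98, 136]]
```

```bash
python3 -m creep '[0,0.005,0.4,0,-1,0,0.005,0.8,0,-1]'>/dev/null
python3 -m creep '[0,0,0.4,0,-1,0,0,0.8,0,-1,0,0,0.95,0,-1,0,0,1,0,-1]' | grep -E 'tcp|force'
python3 -c "
from seam import *
go(tc(S[0],.105),185.95)
im=snap('wrist','O')
print(im[118:150,281].tolist())"
```

```text
tcp_pos: [0.5484, 0.2247, 0.1166]
force: [-0.1, 0.3, -0.3]
grasp_force: 49.8
shift [ 0.0033 -0.0009  0.1446] turn -0.0002 calls 1.0
[[178, 207, 225], [178, 209, 225], [181, 211, 227], [180, 209, 226], [178, 206, 224], [180, 210, 226], [179, 207, 225], [174, 205, 223], [179, 209, 226], [176, 208, 225], [179, 208, 226], [176, 205, 223], [174, 203, 223], [177, 207, 225], [164, 194, 216], [115, 141, 160], [82, 111, 140], [100, 139, 176], [115, 165, 207], [124, 176, 218], [120, 172, 215], [123, 173, 218], [122, 171, 215], [123, 171, 218], [122, 171, 216], [121, 170, 215], [119, 169, 213], [120, 169, 213], [109, 150, 187], [120, 170, 213], [112, 154, 188], [123, 150, 168]]
```

```bash
python3 -m creep '[0,0,0.1,0,-1,0,0,0.17,0,-1,0,0,0.17,0,-1]' | grep -E 'tcp|force'
python3 -m creep '[0,0,0.02,0,-1,0,0,0.02,0,-1]' | grep -E 'tcp|force: '
python3 -m creep '[0,0,0.02,0,-1,0,0,0.02,0,-1]' | grep -E 'tcp|force: '
python3 -c "
from seam import *
im=snap('wrist','Q')
p,R=pose(); print([ (k,proj(M+Rm@[x,.107,z],'Q').round(1).tolist()) for k,x,z in (('dark front',-.0724,.032),('centre',-.0662,.032),('lip in',-.0747,.036),('lip out',-.0797,.036),('dark rear',-.06,.032))])
for u in (262,268,281,294,300): print(u,[(v,int(im[v,u].mean())) for v in range(96,160,2)])"
```

```text
tcp_pos: [0.5482, 0.2247, 0.1028]
force: [-0.2, -0.4, -0.9]
grasp_force: 49.8
tcp_pos: [0.5483, 0.2247, 0.1015]
force: [0.4, 0.3, -1.2]
grasp_force: 49.8
tcp_pos: [0.5482, 0.2247, 0.0997]
force: [0.6, 0.2, -0.4]
grasp_force: 49.8
[('dark front', [280.1, 123.8]), ('centre', [280.1, 134.5]), ('lip in', [280.1, 120.2]), ('lip out', [280.1, 111.4]), ('dark rear', [280.1, 145.1])]
262 [(96, 64), (98, 210), (100, 208), (102, 208), (104, 130), (106, 98), (108, 99), (110, 105), (112, 174), (114, 173), (116, 174), (118, 170), (120, 202), (122, 210), (124, 103), (126, 81), (128, 83), (130, 76), (132, 53), (134, 53), (136, 51), (138, 52), (140, 51), (142, 55), (144, 73), (146, 99), (148, 90), (150, 88), (152, 87), (154, 85), (156, 83), (158, 96)]
268 [(96, 63), (98, 209), (100, 212), (102, 208), (104, 195), (106, 127), (108, 72), (110, 104), (112, 172), (114, 174), (116, 172), (118, 173), (120, 203), (122, 207), (124, 101), (126, 81), (128, 81), (130, 53), (132, 52), (134, 53), (136, 55), (138, 49), (140, 52), (142, 55), (144, 76), (146, 98), (148, 86), (150, 87), (152, 87), (154, 89), (156, 86
[... 473 characters left out ...]
, (108, 135), (110, 139), (112, 137), (114, 139), (116, 133), (118, 138), (120, 137), (122, 139), (124, 135), (126, 137), (128, 136), (130, 137), (132, 140), (134, 138), (136, 140), (138, 138), (140, 137), (142, 139), (144, 138), (146, 141), (148, 139), (150, 142), (152, 138), (154, 141), (156, 140), (158, 138)]
300 [(96, 138), (98, 137), (100, 136), (102, 136), (104, 137), (106, 137), (108, 137), (110, 135), (112, 137), (114, 138), (116, 139), (118, 137), (120, 140), (122, 138), (124, 137), (126, 137), (128, 138), (130, 139), (132, 136), (134, 139), (136, 140), (138, 139), (140, 137), (142, 137), (144, 139), (146, 139), (148, 139), (150, 139), (152, 141), (154, 141), (156, 139), (158, 140)]
```

```bash
python3 -c "
from seam import *
im=cv2.imread('pics/Q.png'); print([(u,int(im[128,u].mean()),int(im[116,u].mean())) for u in range(266,292)])"
python3 -m creep '[0,0,0.02,0,-1,0,0,0.02,0,-1]' | grep -E 'tcp|force: '
python3 -m creep '[0,0,0.02,0,-1,0,0,0.02,0,-1]' | grep -E 'tcp|force: '
```

```text
[(266, 68, 174), (267, 81, 173), (268, 81, 172), (269, 68, 174), (270, 48, 173), (271, 48, 173), (272, 49, 170), (273, 49, 173), (274, 53, 171), (275, 73, 172), (276, 80, 172), (277, 81, 172), (278, 80, 143), (279, 187, 127), (280, 208, 137), (281, 208, 170), (282, 207, 204), (283, 206, 209), (284, 209, 209), (285, 208, 208), (286, 209, 208), (287, 207, 211), (288, 208, 209), (289, 190, 189), (290, 138, 137), (291, 134, 136)]
tcp_pos: [0.5484, 0.2248, 0.0983]
force: [0.3, 0.3, 2.7]
grasp_force: 50.2
tcp_pos: [0.549, 0.2249, 0.0971]
force: [2.0, 0.8, 6.9]
grasp_force: 50.7
```

```bash
python3 -m creep '[0,-0.0456,0,0,-1,0,-0.0912,0,0,-1,0,-0.1368,0,0,-1,0,-0.1824,0,0,-1,0,-0.228,0,0,-1,0,-0.2736,0,0,-1,0,-0.3192,0,0,-1,0,-0.3648,0,0,-1]'
python3 -c "
from seam import *
p,R=pose(); q=Rm.T@(p-M); print('nib mould',q[0]-NX,q[1])"
```

```text
clock: 43.55
tcp_pos: [0.5513, 0.1964, 0.0968]
ee_rot: [179.9, 0.0, -174.0]
force: [-0.3, 3.8, 5.9]
opening: 0.216
grasp_force: 50.6
nib mould -0.06597101812794592 0.07864834459907882
```

```bash
python3 -m creep '[0,-0.0456,0,0,-1,0,-0.0912,0,0,-1,0,-0.1368,0,0,-1,0,-0.1824,0,0,-1,0,-0.228,0,0,-1,0,-0.2736,0,0,-1,0,-0.3192,0,0,-1,0,-0.3648,0,0,-1]' | grep -E 'tcp|force'
python3 -m creep '[0,-0.0456,0,0,-1,0,-0.0912,0,0,-1,0,-0.1368,0,0,-1,0,-0.1824,0,0,-1]' | grep -E 'tcp|force'
python3 -c "
from seam import *
p,R=pose(); q=Rm.T@(p-M); print('nib mould',q[0]-NX,q[1])
im=snap('wrist','S1')
print([ (k,proj(M+Rm@[x,q[1],z],'S1').round(1).tolist()) for k,x,z in (('dark front',-.0724,.032),('centre',-.0662,.032))])
print(im[105:150,281].mean(1).astype(int).tolist())"
```

```text
tcp_pos: [0.5543, 0.1674, 0.0968]
force: [-0.6, 3.3, 5.8]
grasp_force: 50.6
tcp_pos: [0.5558, 0.1528, 0.0968]
force: [-0.4, 5.5, 5.6]
grasp_force: 50.6
nib mould -0.0659684147338219 0.034856764346391005
[('dark front', [280.3, 123.9]), ('centre', [280.3, 134.8])]
[213, 209, 165, 100, 99, 112, 161, 177, 178, 179, 175, 179, 173, 174, 184, 205, 212, 213, 210, 124, 83, 76, 73, 82, 87, 85, 98, 112, 131, 145, 146, 147, 147, 150, 147, 148, 148, 148, 148, 149, 147, 124, 153, 196, 196]
```

```bash
python3 -m creep '[-0.0146,-0.0428,0,0,-1,-0.0292,-0.0856,0,0,-1,-0.0438,-0.1284,0,0,-1,-0.0584,-0.1712,0,0,-1,-0.073,-0.214,0,0,-1,-0.0876,-0.2568,0,0,-1,-0.1022,-0.2996,0,0,-1,-0.1168,-0.3424,0,0,-1]' | grep -E 'tcp|force'
python3 -m creep '[-0.0146,-0.0428,0,0,-1,-0.0292,-0.0856,0,0,-1,-0.0438,-0.1284,0,0,-1,-0.0584,-0.1712,0,0,-1,-0.073,-0.214,0,0,-1,-0.0876,-0.2568,0,0,-1,-0.1022,-0.2996,0,0,-1,-0.1168,-0.3424,0,0,-1]' | grep -E 'tcp|force'
python3 -m creep '[-0.0146,-0.0428,0,0,-1,-0.0292,-0.0856,0,0,-1,-0.0438,-0.1284,0,0,-1,-0.0584,-0.1712,0,0,-1]' | grep -E 'tcp|force'
python3 -c "
from seam import *
p,R=pose(); q=Rm.T@(p-M); print('nib mould',q[0]-NX,q[1])
im=snap('wrist','S2')
print([ (k,proj(M+Rm@[x,q[1],z],'S2').round(1).tolist()) for k,x,z in (('dark front',-.0500,.032),('centre',-.0438,.032))])
print(im[105:150,281].mean(1).astype(int).tolist())"
```

```text
tcp_pos: [0.568, 0.1257, 0.0966]
force: [-1.9, 2.4, 4.9]
grasp_force: 50.5
tcp_pos: [0.5801, 0.0993, 0.0966]
force: [-2.0, 2.5, 5.0]
grasp_force: 50.5
tcp_pos: [0.5861, 0.0862, 0.0965]
force: [-2.4, 3.8, 5.0]
grasp_force: 50.5
nib mould -0.04276786600122853 -0.03455062261411527
[('dark front', [280.4, 122.6]), ('centre', [280.4, 133.4])]
[94, 102, 138, 168, 168, 176, 176, 169, 171, 169, 169, 179, 191, 196, 201, 176, 114, 85, 90, 81, 82, 88, 87, 92, 85, 82, 98, 114, 133, 143, 140, 139, 139, 141, 137, 143, 139, 142, 140, 142, 143, 128, 157, 189, 185]
```

```bash
python3 -m creep '[0,-0.0456,0,0,-1,0,-0.0912,0,0,-1,0,-0.1368,0,0,-1,0,-0.1824,0,0,-1,0,-0.228,0,0,-1,0,-0.2736,0,0,-1,0,-0.3192,0,0,-1,0,-0.3648,0,0,-1]' | grep -E 'tcp|force'
python3 -m creep '[0,-0.0456,0,0,-1,0,-0.0912,0,0,-1,0,-0.1368,0,0,-1,0,-0.1824,0,0,-1,0,-0.228,0,0,-1,0,-0.2736,0,0,-1,0,-0.3192,0,0,-1,0,-0.3648,0,0,-1]' | grep -E 'tcp|force'
python3 -m creep '[0,-0.0456,0,0,-1,0,-0.0912,0,0,-1,0,-0.1368,0,0,-1,0,-0.1824,0,0,-1,0,-0.1824,0,0,-1]' | grep -E 'tcp|force'
python3 -c "
from seam import *
p,R=pose(); q=Rm.T@(p-M); print('nib mould',q[0]-NX,q[1])
im=snap('wrist','S3')
print(im[105:150,281].mean(1).astype(int).tolist(),[(u,int(im[127,u].mean())) for u in range(266,296,2)])"
```

```text
tcp_pos: [0.5894, 0.0573, 0.0967]
force: [-1.7, 4.2, 5.9]
grasp_force: 50.6
tcp_pos: [0.5923, 0.0283, 0.0967]
force: [-0.6, 4.2, 6.1]
grasp_force: 50.6
tcp_pos: [0.5939, 0.013, 0.0967]
force: [-1.2, -0.6, 4.5]
grasp_force: 50.5
nib mould -0.04257924702335834 -0.1081835942456927
[96, 98, 98, 99, 99, 97, 99, 192, 206, 208, 207, 208, 207, 208, 206, 205, 208, 193, 166, 159, 158, 157, 93, 75, 77, 80, 97, 119, 142, 156, 157, 159, 156, 154, 157, 157, 158, 160, 157, 158, 158, 132, 151, 192, 191] [(266, 67), (268, 64), (270, 73), (272, 97), (274, 99), (276, 96), (278, 98), (280, 98), (282, 82), (284, 78), (286, 78), (288, 82), (290, 79), (292, 79), (294, 80)]
```

```bash
python3 -m creep '[0,0,-0.3,0,-1,0,0,-0.7,0,-1,0,0,-1,0,-1]' >/dev/null
python3 -m creep '[0,0,-0.5,0,-1,0,0,-0.9,0,-1,0,0,-0.9,0,-1,0,0,-0.9,0,-1]' | grep -E 'tcp|force|open|clock'
python3 -c "
from tilt import *
snap('wrist','U'); e=edges('U')[:,[0,2]].astype(int)
print(e[126:136].tolist(),e[144:150].tolist(),e[170:184].tolist(),e[240:256].tolist())"
```

```text
clock: 51.2
tcp_pos: [0.5934, 0.0137, 0.2478]
force: [0.3, -0.0, -1.0]
opening: 0.214
grasp_force: 49.9
[[67, 82], [75, 94], [78, 97], [99, 127], [120, 154], [130, 168], [103, 140], [66, 109], [73, 130], [88, 157]] [[75, 131], [75, 131], [95, 169], [94, 166], [93, 130], [119, 171]] [[147, 210], [143, 203], [146, 209], [149, 213], [161, 227], [161, 220], [119, 168], [113, 158], [137, 195], [140, 200], [140, 200], [140, 200], [140, 199], [141, 200]] [[98, 132], [96, 131], [97, 131], [97, 130], [82, 115], [48, 77], [47, 77], [47, 76], [46, 75], [47, 77], [55, 84], [96, 130], [97, 130], [95, 130], [97, 130], [96, 131]]
```

```bash
python3 -c "
from tilt import *
ob=[(.0206,.006,246.9),(.0586,.006,176.3),(.0857,.0015,132.3)]
T,d,r=fit(ob); print(T,d,r); T=np.radians(T); print('nib',pt(T,d,.018,.0857,0),'eye',pt(T,d,.018,-.0663,0))
from hang import *
e=(-.0588,0,-.0242)
for d in (.065,.04,.008): print(tcp(0,d,e).round(4))
t=tcp(0,.065,e); go((t[0],t[1],.25),151.6)"
```

```text
35.33042042574884 -0.005836938841918591 [ 0.9 -1.8  0.9]
nib (np.float64(0.06515473463745959), np.float64(0.06418407833725465)) eye (np.float64(-0.05885152709712097), np.float64(-0.02371613241684251))
[ 0.4565 -0.3404  0.1496]
[ 0.4707 -0.348   0.1304]
[ 0.4888 -0.3578  0.1059]
shift [ 2.1572 -4.2251 -0.0262] turn 0.0954 calls 5.0
```

```bash
python3 -m creep '[0.2,-0.4,-0.2,0,-1,0.432,-0.845,-0.3,0,-1]'>/dev/null
python3 -m creep '[0.21,-0.42,0,0,-1,0.432,-0.845,0,0,-1]'>/dev/null
python3 -m creep '[0.21,-0.42,0,0,-1,0.432,-0.845,0,0,-1]'>/dev/null
python3 -m creep '[0.21,-0.42,0,0,-1,0.432,-0.845,0,0,-1]'>/dev/null
python3 -m creep '[0.21,-0.42,0,0.024,-1,0.43,-0.845,0,0.048,-1,0.43,-0.845,0,0.072,-1,0.43,-0.845,0,0.0954,-1,0.43,-0.845,0,0.0954,-1,0.43,-0.845,0,0.0954,-1]' | grep -E 'tcp|rot|force|open'
python3 -c "
from hang import *
e=(-.0588,0,-.024)
for d in (.065,.04,.02,.008): go(tcp(0,d,e),151.6)
# top/side check of head position: project expected eye
p,R=pose(); E=p+R@np.array(e)
for n in ('top','side'):
    c=ctrl.get_calibration(n);F=210/np.tan(np.radians(c['vertical_fov']/2)); q=c['R']@E+c['t']; u,v=c['cx']+F*q[0]/q[2],c['cy']+F*q[1]/q[2]
    im=ctrl.capture(n); cv2.imwrite(f'pics/{n}9.png',im); print(n,u,v)
    a,b=int(round(u)),int(round(v)); h=cv2.cvtColor(im,cv2.COLOR_BGR2HSV)
    m=((im[...,2]>150)&(im[...,2]>im[...,0]+20)).astype(int)
    for r in range(b-9,b+10): print(''.join('#' if m[r,k] else '.' for k in range(a-12,a+13)))
"
```

```text
tcp_pos: [0.4568, -0.34, 0.2721]
ee_rot: [-180.0, -0.0, 151.8]
force: [-0.2, 0.2, -1.0]
opening: 0.215
grasp_force: 49.9
shift [ 0.     -0.0056  1.5293] turn 0.0006 calls 2.0
shift [-0.201  -0.0062  1.7685] turn 0.0006 calls 2.0
shift [-0.3619 -0.0067  1.9599] turn 0.0006 calls 2.0
shift [-0.4584 -0.007   2.0747] turn 0.0006 calls 3.0
top 490.7206486749024 214.5332232608837
#...##############.......
...#################.....
..####################...
.#######################.
##########.....##########
#######.........#########
######...........########
######............#######
#####............########
#####............########
#####...........#########
#####.........###########
######......############.
#######################..
#############.....####...
###########......####....
#########.......####.....
########........####.....
######.........####......
side 296.6920764712605 90.55965666244599
####################.....
####################.....
###################......
###################......
###############..........
###############..........
###########.###..........
###############..........
################.........
################.........
################.........
#################........
#################........
#################........
##################.......
###################......
#####################....
######################...
######################...
```

```bash
python3 -m creep '[0,-0.01,0.4,0,-1,0,-0.02,0.8,0,-1,0,-0.02,0.8,0,-1]'>/dev/null
python3 -m creep '[0,0,0.4,0,-1,0,0,0.73,0,-1,-0.1,0,0.85,0,-1,-0.201,0,0.968,0,-1,-0.201,0,0.968,0,-1]' | grep -E 'tcp|force:'
python3 -m creep '[-0.06,0,0.07,0,-1,-0.12,0,0.14,0,-1,-0.16,0,0.191,0,-1,-0.16,0,0.191,0,-1]' | grep -E 'tcp|force:'
python3 -m creep '[-0.05,0,0.06,0,-1,-0.08,0,0.096,0,-1,-0.08,0,0.096,0,-1]' | grep -E 'tcp|force:'
python3 -c "
from hang import *
e=(-.0588,0,-.024)
for d in (.008,.003): go(tcp(0,d,e),151.6)"
```

```text
tcp_pos: [0.471, -0.3497, 0.1314]
force: [0.1, 0.3, -0.6]
grasp_force: 49.9
tcp_pos: [0.4816, -0.3553, 0.1156]
force: [-0.3, -0.3, -0.4]
grasp_force: 49.9
tcp_pos: [0.4873, -0.3584, 0.108]
force: [0.0, 0.3, -1.6]
grasp_force: 49.9
shift [-0.013   0.0152  0.023 ] turn -0.0 calls 1.0
shift [-0.0532  0.0152  0.0708] turn -0.0 calls 1.0
```

```bash
python3 -m creep '[-0.03,0,0.04,0,-1,-0.03,0,0.04,0,-1]' | grep -E 'tcp|force:'
python3 -c "
from hang import *
E=P[0]+n*.03; c=ctrl.get_calibration('top');F=210/np.tan(np.radians(c['vertical_fov']/2)); q=c['R']@E+c['t']; u,v=c['cx']+F*q[0]/q[2],c['cy']+F*q[1]/q[2]
im=ctrl.capture('top'); a,b=int(round(u)),int(round(v)); cv2.imwrite('pics/top10.png',im)
i=im.astype(int)
for r in range(b-12,b+18): print(''.join('R' if i[r,k,2]>i[r,k,1]*2.2 and i[r,k,2]>70 else '#' if i[r,k].sum()>560 else 'o' if i[r,k,2]>i[r,k,0]+40 else '.' for k in range(a-22,a+18)))
"
```

```text
tcp_pos: [0.4891, -0.3595, 0.1049]
force: [-3.8, 1.8, 1.4]
grasp_force: 50.4
oooooooooooooooo######ooooooooooooooo...
ooooooooooooooo#########ooooooooooooo...
ooooooooooooooo###########oooooooooo....
oooooooooooooo#############oooooooo.....
ooooooooooooo########oooo####ooo........
oooooooooooo######oooooooo####...o.....o
ooooooooooo######oooRRRRooo#....o#ooo###
ooooooooooo#####ooooRRRRoo#.....o####...
oooooooooo######ooooRRRRo#..............
ooooooooo#######ooooRRRo#...............
ooooooooo#######ooooRRo#................
ooooooooo#######oo.ooo##................
.ooooooooo#######o...##.................
.oooooooooooo###o...##..................
..oo#ooooo#####o....#...................
...o###oooo##oo....#....................
....oooo....o...........................
........................................
........................................
........................................
........................................
........................................
.................##.....................
.................##.....................
.................##.....................
.................##.....................
.................##.....................
.................o......................
........................................
........................................
```

```bash
python3 -m creep '[0,0,0,0,-0.6,0,0,0,0,-0.4,0,0,0,0,-0.2,0,0,0,0,-0.1,0,0,0,0,-0.1,0,0,0,0,-0.1,0,0,0,0,-0.1,0,0,0,0,-0.1]' | grep -E 'tcp|force|open'
python3 -m creep '[0,0,-0.2,0,-0.1,0,0,-0.4,0,-0.1,0,0,-0.7,0,-0.1,0,0,-1,0,-0.1]' | grep -E 'tcp|force'
python3 -m creep '[0,0,-0.4,0,-0.1,0,0,-0.8,0,-0.1,0,0,-0.8,0,-0.1]' | grep -E 'tcp|force'
python3 -c "
from hang import *
i=snap('wrist','V').astype(int); cv2.imwrite('pics/V.png',i)
o=proj(P[0]+n*.002,'V'); print('eye',o,'nib',proj(P[0]-.152*(rx*c+[0,0,s])+n*.002,'V'),'tip',proj(P[0]+n*.03,'V'))
a,b=map(int,o)
for r in range(max(0,b-130),b+34,4): print(r,''.join('R' if i[r,k,2]>i[r,k,1]*2.2 and i[r,k,2]>70 else '#' if i[r,k,0]>165 and i[r,k,2]>200 else 'o' if i[r,k,2]>i[r,k,0]+25 else '.' for k in range(a-50,a+50,2)))
"
```

```text
tcp_pos: [0.4893, -0.3595, 0.105]
force: [0.5, 0.1, 0.1]
opening: 0.448
grasp_force: 0.0
tcp_pos: [0.4894, -0.3596, 0.187]
force: [-0.7, 0.1, 1.0]
grasp_force: 0.0
tcp_pos: [0.4899, -0.3603, 0.2523]
force: [0.7, 0.9, -0.9]
grasp_force: 0.0
eye [281.58833593 273.61580001] nib [281.13723683 127.52361287] tip [281.79651612 267.66279362]
143 .........oooooooooooo#########oooooooooooooooooooo
147 .........oooooooooooo#########oooooooooooooooooooo
151 .........oooooooooooo#########oooooooooooooooooooo
155 ........ooooooooooooo#########oooooooooooooooooooo
159 ........ooooooooooooo#########oooooooooooooooooooo
163 ........ooooooooooooo#########oooooooooooooooooooo
167 ........ooooooooooooo#########oooooooooooooooooooo
171 ........ooooooooooooo#########oooooooooooooooooooo
175 ........oooooooooooooooooooooooooooooooooooooooooo
179 ........ooooooooooooo#########oooooooooooooooooooo
183 ........ooooooooooooo#########oooooooooooooooooooo
187 ........ooooooooooooo#########oooooooooooooooooooo
191 ........ooooooooooooo##########ooooooooooooooooooo
195 ........ooooooooooooo##########oooooooooooooo
[... 908 characters left out ...]
ooooooooRoooooo###oooooooooo....
267 .......oooooooooooooooooRRRRRoooo###ooooooooooo...
271 .......ooooooo####ooooooRRRRRooo####oooooooooooo..
275 .......ooooooo#####ooooooRRRooo######ooooooo......
279 .......oooooo#########ooooo##########oooooooo.....
283 ......ooooooo########################ooooooo......
287 ......ooooooooooooo####ooo#o#oo##ooooooooooo......
291 ......oooooooooooooooooooooooooooooooooooooo......
295 ......oooooooooooooooooooooooooooooooooooooo......
299 ......oooooooooooooooooooooooooooooooooooooo......
303 ......oooooooooooooooooooooooooooooooooooooo......[ WARN:0@2.384] global loadsave.cpp:1063 imwrite_ Unsupported depth image for selected encoder is fallbacked to CV_8U.
```

```bash
python3 -m creep '[0,0,-0.6,0,0,0,0,-0.6,0,0,0,0,-0.6,0,0,0,0,-0.6,0,0]' | grep -E 'clock|tcp|force'
python3 -c "
from h import *
print(ctrl.sign_off())"
```

```text
clock: 57.7
tcp_pos: [0.4891, -0.3591, 0.2961]
force: [0.4, 0.2, -0.6]
grasp_force: 0.0
the job is handed in; nothing more can be done
None
```

I handed the job in at about 58 s, with no verdict shown yet: both pewter plates hang flat on the first and left-most dark pegs, the seam is burnished from the red dot to the far end at about 3 cm/s, and the burnisher hangs on the red peg.

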